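# Put the rolling-pin set away on its stand

### The arm

A 6-joint arm with a two-finger parallel gripper is mounted at the origin on the work surface. World frame = base frame: x ahead of the robot, y to its left, z up, the work surface at z = 0. Lengths are in mm, angles in rad, forces in N, time in s.
With the tool pointing down it reaches from about 350 to 875 mm from the base axis. Payload 4.2 kg.
Tool frame: the origin (TCP) lies midway between the tips of the shut fingers; the grasp point (between the pads) lies arm.grip_depth behind it (arm.grip_depth is the distance from the TCP to the grasp point, in mm); z points along the fingers, y is the direction in which the jaws open and shut (so a half turn about z gives the same grasp; the last joint's range is limited). The gripper opens to 85 mm and grips with 20 to 120 N. Pads are 22 mm wide; open, the fingers measure 114 mm over their backs; the gripper's body (76 mm by 85 mm) begins 54 mm behind the grasp point. The pads swing forward as they close: fully open they stand 13 mm farther back than shut.
Start: joints at [1.421, 0.385, 0.008, 0, -1.194, -0.259], TCP at [248.409, 573.491, 231.312] pointing down, gripper open.
Joint ranges: [-3.14, 3.14], [-1.21, 2.06], [-1.07, 1.41], [-3.16, 2.05], [-2.99, -0.16], [-3.1, 3.1]. Speed limits (rad/s): [2.79, 2.79, 3.14, 3.14, 3.14, 3.14].

### API

Orientations are given as a unit quaternion [x, y, z, w].
In Python, from bench import arm gives the robot as it stands.
- The arm moves only by the tool play_rows, never from a script. Its argument "motion" is one flat list of numbers, 7 for each row, row after row: the opening in per cent of the stroke, from 0 (shut) to 100 (fully open), then the shift along the world's x, y, z in cm, then the turn, a rotation vector about the world's x, y, z in degrees. A call has 1 to 5 rows; each row is the pose to reach, as a shift and turn from the pose commanded when the call began; what a row does not reach only later rows make up. A row lasts 1/8 s, in which the tool goes at most 62.5 mm and 10.7 degrees, less where a joint would pass 70% of its speed; a pose out of reach is approached as far as the arm can. A call with a gripper value outside its range is refused whole. The fingers move at their own pace and stop on an object; the grip force is fixed at half the most. Time passes only in rows, so rows that repeat a pose let the fingers close. It gives the time, the measured TCP pose, the force and the opening at its end, in the units of the state.
- arm.read_state(): the state, without advancing time (a new reading comes with each control period).
- arm.get_image(name): name is "scene" or "side" or "wrist"; returns (picture, depth): 420x560x3 uint8, red, green, blue; 420x560 float32, mm along the optical axis (not along the pixel's ray), 0 where there is no reading.
- arm.camera_info(name): a dict with "fovy" (degrees; the focal length in pixels is half the picture's height over the tangent of half this angle, whatever the lens; pixels are square), "cx", "cy" (the principal point, pixels), "R" (3x3) and "t" (3): a world point X has camera coordinates R X + t. Camera axes: x right, y down, z forward; pixel columns grow to the right and rows downward; lengths in mm; the calibration is good to about 2 mm. A picture is of the moment at which its call begins: read the wrist's pose just before it. camera_info takes no time and is no camera call; for the wrist camera it gives the pose at the moment of the call.
- arm.job_done(): hands the job in, once; it reports no verdict.
Trained networks look in the newest picture that a camera, given by its name, has taken for a name from the list of things; names that differ only in an ending like _2 or _b are one class to them, and where a whole thing is asked for, a point or a joint stands for the part that bears it (a point fixed in the world has none). Each returns a list of dicts, best first, with "confidence" (0 to 1); they miss things now and then, are a little off and sometimes report something else, mostly with a low value. They report only what shows in the picture. A call takes as long as a camera call. They do not tell look-alikes from the thing itself.
- arm.outline_of(thing, camera): "mask" (420x560 bool, what is visible of it) and "extent" ([left, top, width, height] in pixels, round what is visible of it).
- arm.place_of(thing, camera): "uv" ([column, row] in pixels: a listed point, or the origin of a listed thing).
The state is a dict: "clock": time; "joints": joint angles; "joint_vel": joint speeds; "joint_efforts": joint torques, N m; "position": TCP position; "ee_rot": TCP orientation; "contact_force": force on the tool from outside, world axes, zero at the start; "wrist_torque": the same for the moment, N m; "gripper_width": finger opening in mm.
Only numpy, scipy, OpenCV 4.12 (cv2) and the standard library are available. Lean on these libraries where they do the work, as an engineer would, in place of code of your own. Each camera call takes 0.05 s, during which the arm holds its last target.

### The job

Put the rolling-pin set away on its stand: first drop both wooden guide rings into the clear tube so that they lie flat one on top of the other, then press the rolling pin down past the two sprung jaws until its handles sit fully home in the forks, across the tube's mouth. Leave the jars and the other things on the ledge where they are.

Things in the scene. Friction and masses are not known exactly. Their poses are not given: they have to be found in the camera images.
- pin_center (a point): Centre of the wooden rolling pin (on its axis, half-way along). x axis = the pin's long axis. Barrel 110 mm long, 36 mm in diameter; a turned handle 20 mm in diameter and 45 mm long at each end; 200 mm overall, 160 g. Both ends are alike. It starts lying on the ledge (axis 18 mm up), on the robot's left, and rolls if pushed.
- ring_a_mid (a point): Centre (half-way up) of one of two identical wooden guide rings: outside diameter 60 mm, 36 mm thick, 22 mm hole, z axis = the ring's axis, 75 g. Starts lying flat on the ledge, on the robot's right, among two glass jars.
- ring_b_mid (a point): Centre (half-way up) of the other, identical guide ring; lying flat likewise.
- seat (a point): Where the centre of the pin lies when fully home: midway between the two forks, 127 mm above the ledge, right above the tube. Axes as the stand's: y along the seated pin, x across it, z up. The steel stand is fixed; base 90 x 170 x 10 mm. Between the fork posts (y = -64 to +64 mm) there is only the tube, so fingers that close along x have room there.
- fork_left (a point): Middle of the floor of the fork at the stand's +y end (y = +72 mm), 117 mm above the ledge; axes as the stand's. A 16 mm wide post with a slot 24 mm across x for the pin's 20 mm handle. On the -x side a fixed prong, inner face at x = -12 mm, top 160 mm above the ledge and leaning outwards; on the +x side the hinged jaw.
- fork_right (a point): The same for the fork at the stand's -y end (y = -72 mm).
- tube_floor (a point): Centre of the floor of the clear plastic tube in the middle of the stand, 10 mm above the ledge, right below the seat. Axes as the stand's. Bore 65 mm, room for both rings (72 mm high together).
- tube_mouth (a point): Centre of the tube's rim, 92 mm above the ledge, 82 mm above the tube's floor, 35 mm below the seat. The top 6 mm flare from the 65 mm bore to a mouth of 73 mm inside, 81 mm outside. With the pin in the forks no ring can pass.
- jaw_left (a joint): Angle (rad) of the sprung jaw of the fork at +y: 0 = closed (upright), up to 0.35 pushed out towards the stand's +x. Hinged along y 82 mm above the ledge, its top 162 mm up. Its nose reaches over the handle to x = +5 mm; above the nose a steep ramp, x = 5 to 13 mm, 144 to 160 mm above the ledge. A handle pressed down at x = 0 pushes it out and it springs back over; 7 to 20 N for both.
- jaw_right (a joint): The same for the jaw at the stand's -y end.
- jar_a_mid (a point): Centre of a squat glass jar with a steel lid, 68 mm wide, 68 mm high, standing among the rings. Bystander.
- jar_b_mid (a point): Centre of the second such jar. Bystander.
- strainer_mid (a point): Middle of the bowl of the aluminium tea strainer, 70 mm wide, 30 mm high, with a 90 mm handle along its y axis, beyond the stand. Bystander.
- mug_mid (a point): Centre of a white mug, 80 mm wide, 85 mm high, beyond the stand. Bystander.
- tin_mid (a point): Centre of a plain metal tin, 72 mm wide, 80 mm high, at the far right. Bystander.
Not all that is in view belongs to the job. What is shaped like the part that bears ring_a_mid but purple is not meant. Several things look just like the part that bears pin_center: the one meant starts nearest to the robot's base.

How it is judged (in metres and radians):
On the way, in this order (a step that is already met when the one before it is completed fails the run):
1. both rings lie flat in the tube, one on the other (horizontal distance between each of ring_a_mid, ring_b_mid and tube_floor below 0.006 m and z of ring_a_mid in the frame of tube_floor between 0.01 and 0.059 m and angle between the z axis of each of ring_a_mid, ring_b_mid and the z axis of tube_floor, either way round below 0.12 rad and z of ring_b_mid in the frame of tube_floor between 0.01 and 0.059 m), for 0.2 s.
2. the pin is fully down in both forks with both jaws shut over it (x of pin_center in the frame of seat between -0.005 and 0.005 m and z of pin_center in the frame of seat between -0.004 and 0.004 m and y of pin_center in the frame of seat between -0.015 and 0.015 m and angle between the x axis of pin_center and the y axis of seat, either way round below 0.05 rad and value of joint each of jaw_left, jaw_right below 0.04 rad), for 0.2 s.
At the end, for the whole second after the job is handed in: Rings flat in the tube (0.12 rad), within 6 mm of its axis, the upper centre less than 59 mm above its floor; pin centre within 5 mm across, 4 mm in height, 15 mm lengthwise of the seat, axis within 0.05 rad of the forks' line; both jaws shut (under 0.04 rad) (all of step 1 and all of step 2); the robot touches nothing.
It fails at once if a jar, the strainer, the mug or the tin is moved more than 25 mm (distance of any of jar_a_mid, jar_b_mid, strainer_mid, mug_mid, tin_mid from where it was at the start of the episode above 0.025 m).
It also fails if it takes over 67 s, if anything falls off the work surface, if the arm or the gripper's body presses on something with over 40 N, if the wrist force passes 120 N, or if a joint passes its speed limit or range.

## Working session

There is one attempt and no reset: what is moved stays moved. The work goes in short steps, Python scripts to look and compute and a tool call to move; the robot and the scene stay as the last step left them, time stands still between calls to the robot, and variables do not carry over. Pictures are saved under pics/ and viewed, and the job is handed in when it is done.

Besides the shell and the picture viewer there is one more tool, called after "Call:" by a JSON object that holds its "method" and its "body", one argument or row to a line. play_rows: Moves the arm, as the interface text tells. Its arguments: {"type":"object","properties":{"motion":{"type":"array","items":{"type":"number"}}},"required":["motion"]}

```bash
ls; mkdir -p pics
cat > h.py <<'E'
import numpy as np,cv2
from bench import arm
def snap(name,fn):
    ci=arm.camera_info(name)
    im,d=arm.get_image(name)
    cv2.imwrite('pics/'+fn+'.png',cv2.cvtColor(im,cv2.COLOR_RGB2BGR))
    np.savez('pics/'+fn+'.npz',im=im,d=d,R=ci['R'],t=ci['t'],f=210/np.tan(np.radians(ci['fovy'])/2),cx=ci['cx'],cy=ci['cy'])
    return ld(fn)
def ld(fn): return dict(np.load('pics/'+fn+'.npz'))
def world(s,u,v,z=None):
    """z = depth"""
    if z is None: z=s['d'][int(round(v)),int(round(u))]
    c=np.array([(u-s['cx'])/s['f']*z,(v-s['cy'])/s['f']*z,z])
    return s['R'].T@(c-s['t'])
def onplane(s,u,v,h):
    r=s['R'].T@np.array([(u-s['cx'])/s['f'],(v-s['cy'])/s['f'],1]); o=-s['R'].T@s['t']
    return o+r*(h-o[2])/r[2]
def cloud(s):
    v,u=np.mgrid[0:420,0:560]; z=s['d']
    c=np.stack([(u-s['cx'])/s['f']*z,(v-s['cy'])/s['f']*z,z],-1)
    w=(c-s['t'])@s['R']; w[z<=0]=np.nan
    return w
def proj(s,X):
    c=s['R']@np.array(X)+s['t']; return c[:2]/c[2]*s['f']+[s['cx'],s['cy']]
E
python3 - <<'E'
from h import *
st=arm.read_state();print(st,arm.grip_depth)
for n in['scene','side','wrist']:
    s=snap(n,n+'0');print(n,-s['R'].T@s['t'],s['f'])
E
```

```text
pics
{'clock': 0.0, 'joints': array([ 1.42060251e+00,  3.85558951e-01,  6.59701660e-03, -4.63333340e-04,
       -1.19399821e+00, -2.58574870e-01]), 'joint_vel': array([-0.00153499,  0.00049331,  0.00254191, -0.00152121, -0.00028588,
        0.00042095]), 'joint_efforts': array([-3.10170662e-04, -3.92297244e+01,  1.88399220e+01,  4.18604851e+00,
       -4.63473931e-03,  7.07618412e-06]), 'position': array([248.19777275, 572.95990571, 230.21415812]), 'ee_rot': array([ 9.79168179e-01, -2.03047928e-01, -1.56405723e-04,  1.09198348e-03]), 'contact_force': array([ 0.5621773 , -0.08837699,  1.1939797 ]), 'wrist_torque': array([-0.0079433 , -0.0142969 ,  0.01561033]), 'gripper_width': 85.69536813655972} 18.700000000000003
scene [1754.04346802  453.54992212  996.2053605 ] 487.78342966830485
side [ 145.42861417 -828.77879096 1015.2207778 ] 434.4144648362508
wrist [319.79804782 542.89994342 374.26872778] 317.1907135413496
```

View pics/scene0.png

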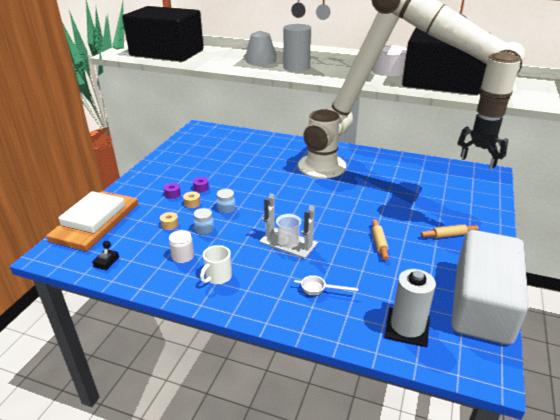

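View pics/side0.png

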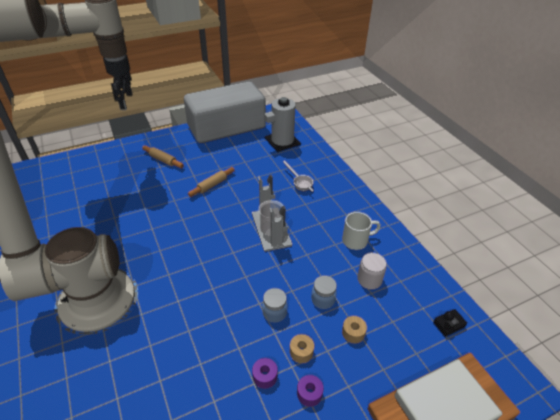

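View pics/wrist0.png

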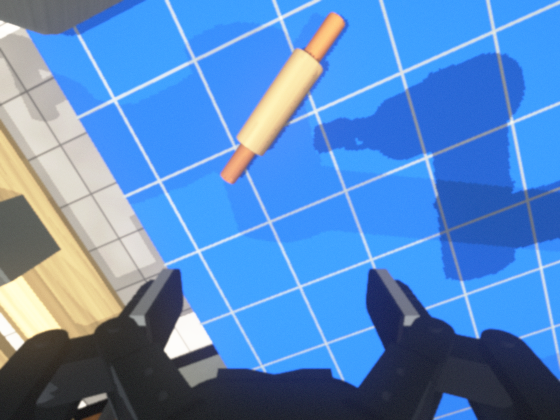

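The scene picture shows two rolling pins at (380,240) and (450,232), wooden rings at (192,200) and (169,221), purple look-alikes at (172,190) and (201,185), jars at (226,200) and (203,221), and the stand at (289,235). Next I measure them.

Run:
```python
from h import *
for n in['scene','side']:
    s=ld(n+'0')
    w=cloud(s)
    for th in ['pin_center','ring_a_mid','jar_a_mid','tube_mouth','seat','fork_left','fork_right','tube_floor','jaw_left','strainer_mid','mug_mid','tin_mid']:
        for r in arm.place_of(th,n):
            u,v=r['uv']; 
            H={'pin_center':18,'ring_a_mid':18,'jar_a_mid':34,'tube_mouth':92,'seat':127,'fork_left':117,'fork_right':117,'tube_floor':10,'jaw_left':82,'strainer_mid':15,'mug_mid':42,'tin_mid':40}[th]
            print(n,th,round(r['confidence'],2),np.round(r['uv'],1),'plane',onplane(s,u,v,H).round(0)[:2],'depth',world(s,u,v).round(0))
```

```text
scene pin_center 0.81 [447.  227.6] plane [311. 526.] depth [340. 525.  38.]
scene pin_center 0.63 [381.2 239.3] plane [449. 329.] depth [469. 331.  32.]
scene ring_a_mid 0.7 [192.6 199.6] plane [ 442. -370.] depth [ 457. -361.   29.]
scene ring_a_mid 0.56 [174.  187.7] plane [ 391. -478.] depth [ 414. -462.   35.]
scene ring_a_mid 0.55 [287.  212.4] plane [405. -13.] depth [377. -23.  -2.]
scene ring_a_mid 0.29 [308. 221.] plane [431.  72.] depth [563. 111. 116.]
scene jar_a_mid 0.56 [223.  201.5] plane [ 438. -247.] depth [ 451. -240.   43.]
scene tube_mouth 0.55 [285.6 222.7] plane [563.  37.] depth [521.  22.  60.]
scene seat 0.83 [286.3 212.8] plane [558.  37.] depth [384. -24.   0.]
scene fork_left 0.66 [308.7 221.5] plane [566. 114.] depth [563. 113. 115.]
scene fork_right 0.54 [202.8 220.8] plane [ 673. -198.] depth [ 589. -249.   49.]
scene tube_floor 0.95 [287.4 237.2] plane [532.  32.] depth [581.  49.  50.]Traceback (most recent call last):
  File "<stdin>", line 6, in <module>
ValueError: it knows: fork_left, fork_right, jar_a_mid, jar_b_mid, mug_mid, pin_center, ring_a_mid, ring_b_mid, seat, strainer_mid, tin_mid, tube_floor, tube_mouth
```

Run:
```python
from h import *
print(arm.read_state()['clock'])
for n in['scene','side']:
    s=ld(n+'0'); w=cloud(s)
    hsv=cv2.cvtColor(s['im'],cv2.COLOR_RGB2HSV).astype(int)
    m=((hsv[...,0]<25)&(hsv[...,1]>70)&(hsv[...,2]>80)&(w[...,2]>3)&(w[...,2]<60)&(w[...,0]>200)&(w[...,0]<800)&(abs(w[...,1])<700)).astype(np.uint8)
    m=cv2.morphologyEx(m,cv2.MORPH_CLOSE,np.ones((3,3)))
    k,lab,stt,cen=cv2.connectedComponentsWithStats(m)
    for i in range(1,k):
        if stt[i,4]<60: continue
        p=w[lab==i]; p=p[np.isfinite(p[:,0])]; c=np.median(p,0)
        e=np.linalg.eigh(np.cov((p-p.mean(0))[:,:2].T))
        print(n,cen[i].round(0),stt[i],'med',c.round(0),'min',np.percentile(p,2,axis=0).round(0),'max',np.percentile(p,98,axis=0).round(0),'ang',np.degrees(np.arctan2(e[1][1,1],e[1][0,1])).round(1))
    # table plane check & stand
    S=w[(abs(w[...,0]-560)<90)&(abs(w[...,1]-40)<120)&(w[...,2]>140)&(w[...,2]<175)]
    print('stand top',len(S),np.percentile(S,[2,50,98],axis=0).round(0))
    tb=w[(hsv[...,0]>100)&(hsv[...,0]<125)&(hsv[...,1]>150)]; tb=tb[np.isfinite(tb[:,0])&(abs(tb[:,2])<30)]; print('table z',np.percentile(tb[:,2],[5,50,95]))
    im=cv2.cvtColor(s['im'],cv2.COLOR_RGB2BGR)
    a=im[180:265,225:480] if n=='scene' else im[130:260,130:330]
    cv2.imwrite(f'pics/crop_{n}.png',cv2.resize(a,None,fx=3,fy=3,interpolation=cv2.INTER_CUBIC))
```

```text
0.55
scene [ 97. 225.] [ 54 192  84  57 979] med [ 746. -574.   26.] min [ 518. -693.    5.] max [ 799. -559.   32.] ang 170.4
scene [192. 199.] [184 192  16  16 200] med [ 455. -368.   29.] min [ 418. -396.    4.] max [ 474. -347.   37.] ang -160.6
scene [169. 220.] [161 213  17  16 227] med [ 600. -376.   30.] min [ 566. -406.    4.] max [ 620. -355.   38.] ang -155.5
scene [380. 240.] [372 220  16  40 320] med [469. 325.  28.] min [371. 289.  13.] max [540. 359.  36.] ang -158.6
scene [449. 231.] [422 225  56  13 431] med [338. 532.  24.] min [282. 455.   9.] max [378. 615.  35.] ang 120.5
stand top 142 [[518. -42. 140.]
 [551.  40. 151.]
 [584. 120. 162.]]
table z [-8.41036367 -2.51541617  1.45031339]
side [162. 156.] [143 146  39  21 262] med [320. 519.  28.] min [273. 451.  17.] max [367. 606.  37.] ang 121.1
side [211. 181.] [189 168  44  28 318] med [437. 310.  28.] min [356. 282.  17.] max [525. 348.  37.] ang -159.6
side [354. 329.] [343 317  23  25 458] med [ 581. -391.   34.] min [ 556. -415.    7.] max [ 609. -361.   39.] ang 50.3
side [301. 348.] [291 335  23  28 504] med [ 436. -382.   34.] min [ 410. -406.    5.] max [ 462. -352.   38.] ang 58.1
side [485. 382.] [459 354  53  57 768] med [ 784. -637.   29.] min [ 769. -698.   26.] max [ 800. -567.   33.] ang 90.3
side [388. 408.] [369 391  40  29 703] med [ 544. -589.   29.] min [ 509. -622.   25.] max [ 572. -564.   33.] ang 152.9
stand top 142 [[511. -43. 141.]
 [544. -27. 151.]
 [576. 116. 162.]]
table z [-4.20244195 -0.72280839  2.61255371]
```

View pics/crop_scene.png

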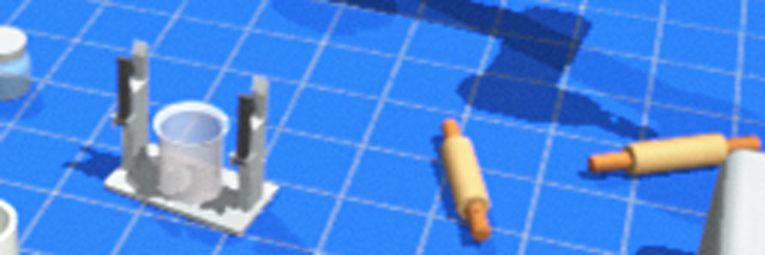

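View pics/crop_side.png

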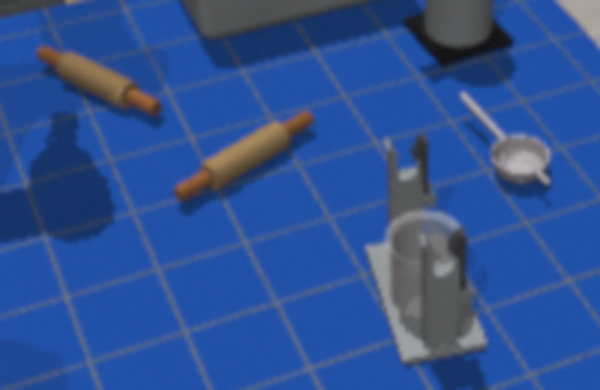

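Two pins could be meant: P1 at scene (380,240), about (449,316) mm and 549 mm from the base, and P2 at scene (449,231), about (327,526) mm and 618 mm away. P1 is nearer, so it is the one. Both enlarged crops show it as a plain wooden pin beside the stand.

Run:
```python
from h import *
s=ld('wrist0'); print(s['R'].round(3)); print(onplane(s,280,210,0), onplane(s,280,400,0),onplane(s,280,0,0))
print([k for k in dir(arm) if k[0]!='_'])
```

```text
[[-0.397 -0.918  0.001]
 [-0.874  0.379  0.303]
 [-0.279  0.119 -0.953]]
[208.18803462 582.70291138   0.        ] [-72.03360146 702.159936     0.        ] [415.27297646 494.42367877   0.        ]
['IKError', 'camera_info', 'get_image', 'grip_depth', 'job_done', 'outline_of', 'place_of', 'read_state']
```

Call:
{"method": "play_rows", "body": {
  "motion": [100, 3, -6, 2, 0, 0, 0, 100, 7, -12, 6, 0, 0, 0, 100, 10, -18, 10, 0, 0, 0, 100, 12, -24, 12, 0, 0, 0, 100, 14, -30, 14, 0, 0, 0]
}}

```text
clock: 1.18
position: [373.1, 315.5, 356.0]
ee_rot: [0.979, -0.203, 0.0, -0.001]
contact_force: [1.0, 0.0, 0.9]
gripper_width: 85.3
```

Call:
{"method": "play_rows", "body": {
  "motion": [100, 2, -6, 0, 0, 0, 0, 100, 4, -12, 0, 0, 0, 0, 100, 7, -18, 0, 0, 0, 0, 100, 9, -24, 0, 0, 0, 0, 100, 9, -24, 0, 0, 0, 0]
}}

```text
clock: 1.8
position: [463.1, 73.9, 354.9]
ee_rot: [0.979, -0.206, 0.0, 0.0]
contact_force: [-0.8, 1.0, -0.5]
gripper_width: 85.4
```

Run:
```python
from h import *
print(arm.read_state()['position'],arm.read_state()['joint_vel'].round(3))
s=snap('wrist','wr1')
for th in ['seat','fork_left','fork_right','tube_floor','tube_mouth','pin_center']:
    H={'pin_center':18,'tube_mouth':92,'seat':127,'fork_left':117,'fork_right':117,'tube_floor':10}[th]
    for r in arm.place_of(th,'wrist'):
        u,v=r['uv']; print(th,round(r['confidence'],2),np.round([u,v],1),onplane(s,u,v,H).round(1),world(s,u,v).round(0))
```

```text
[463.12026251  73.92762996 354.9017916 ] [-0.056  0.016  0.016 -0.016  0.005  0.092]
seat 0.78 [271.5 101. ] [544.1  42.2 127. ] [547.  42.  13.]
fork_left 0.93 [209.8 116.2] [557.9 114.1 117. ] [558. 114. 119.]
fork_right 0.78 [332.7  80.5] [536.7 -29.2 117. ] [537. -29. 118.]
fork_right 0.73 [491.5  97.3] [ 447.6 -187.8  117. ] [ 437. -217.   68.]
tube_floor 0.7 [272.5 102.7] [544.4  41.6  10. ] [544.  42.  12.]
tube_mouth 0.86 [273.5 101.4] [543.6  40.1  92. ] [545.  40.  12.]
pin_center 0.59 [ 71.5 338.3] [319.5 541.8  18. ] [496. 131. 414.]
pin_center 0.56 [138.5 235.4] [444.7 324.5  18. ] [448. 314.  36.]
```

View pics/wr1.png

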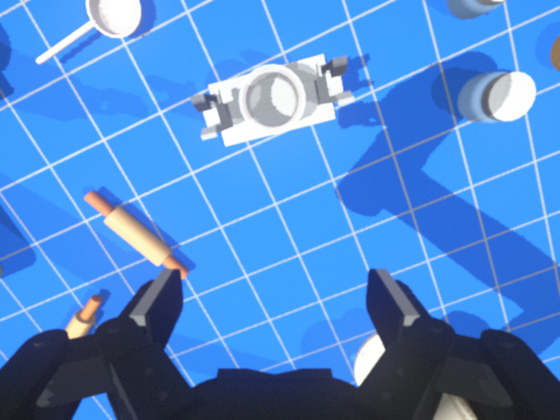

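Fork points in the wrist picture at (210,116) and (333,80) lie 145 mm apart (144 expected). The seat is at about (547,42) and the stand's y axis at about 81.6°. P1 is at (138,235). Next I look at the rings.

Call:
{"method": "play_rows", "body": {
  "motion": [100, 0, -6, 0, 0, 0, -10, 100, 0, -12, 0, 0, 0, -20, 100, -1, -18, 0, 0, 0, -30, 100, -1, -24, 0, 0, 0, -40, 100, -2, -30, 0, 0, 0, -50]
}}

```text
clock: 2.78
position: [443.0, -223.6, 354.8]
ee_rot: [0.801, -0.599, 0.0, -0.0]
contact_force: [1.1, 0.0, -1.1]
gripper_width: 85.6
```

Call:
{"method": "play_rows", "body": {
  "motion": [100, 0, -2, 0, 0, 0, -10, 100, 0, -4, 0, 0, 0, -20, 100, 0, -4, 0, 0, 0, -25, 100, 0, -4, 0, 0, 0, -25]
}}

```text
clock: 3.28
position: [443.0, -262.2, 354.6]
ee_rot: [-0.654, 0.756, 0.0, -0.0]
contact_force: [-1.1, -0.2, 0.5]
gripper_width: 85.6
```

Run:
```python
from h import *
st=arm.read_state();print(st['position'],st['ee_rot'],st['joints'].round(2),st['joint_vel'].round(3))
s=snap('wrist','wr2')
for th in ['ring_a_mid','jar_a_mid']:
    H={'ring_a_mid':18,'jar_a_mid':34}[th]
    for r in arm.place_of(th,'wrist'):
        u,v=r['uv']; print(th,round(r['confidence'],2),np.round([u,v],1),onplane(s,u,v,H).round(1),world(s,u,v).round(0))
```

```text
[ 443.03698918 -262.19389174  354.6476161 ] [-6.54146980e-01  7.56367444e-01  1.15055343e-04 -7.07068937e-05] [-0.22  0.13 -0.03 -0.   -1.41  0.07] [ 0.005 -0.006 -0.004  0.     0.001  0.025]
ring_a_mid 0.74 [341.1  59.1] [ 330.9 -390.9   18. ] [ 327. -393.    1.]
ring_a_mid 0.71 [267.3  86.8] [ 437.  -370.3   18. ] [ 437. -371.    1.]
jar_a_mid 0.86 [286.9 177.9] [ 427.  -239.9   34. ] [ 427. -248.   71.]
```

View pics/wr2.png

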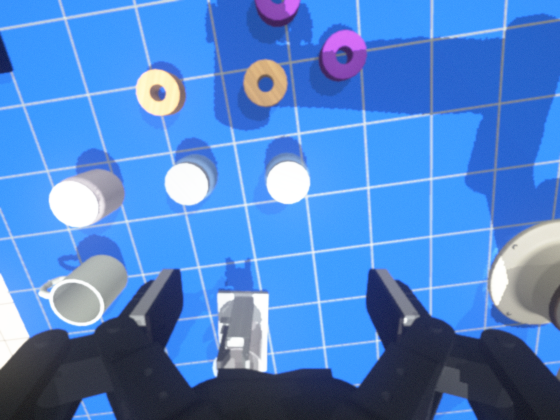

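Orange rings at (265,83) and (160,92), purple ones at (278,5) and (343,55), jars at (190,183) and (288,180). I will use the two orange ones.

```bash
cat >> h.py <<'E'
def rings(s):
    hsv=cv2.cvtColor(s['im'],cv2.COLOR_RGB2HSV).astype(int)
    m=((hsv[...,0]>8)&(hsv[...,0]<28)&(hsv[...,1]>70)&(hsv[...,2]>110)).astype(np.uint8)
    w=cloud(s)
    k,lab,stt,cen=cv2.connectedComponentsWithStats(m)
    for i in range(1,k):
        if stt[i,4]<150: continue
        p=w[lab==i]; h=np.nanmedian(p[:,2])
        cs,_=cv2.findContours((lab==i).astype(np.uint8),cv2.RETR_EXTERNAL,cv2.CHAIN_APPROX_NONE)
        c=max(cs,key=cv2.contourArea)[:,0]
        P=np.array([onplane(s,u,v,36)[:2] for u,v in c])
        (x,y),r=cv2.minEnclosingCircle(P.astype(np.float32))
        # hole
        top=p[p[:,2]>h-6]
        print(cen[i].round(1),stt[i][4],'h',h.round(1),'circ',round(x,1),round(y,1),round(r,1),'topmed',np.nanmin(top,0).round(1),np.nanmax(top,0).round(1))
E
python3 - <<'E'
from h import *
rings(ld('wr2'))
E
```

```text
[264.9  82.3] 1265 h 37.2 circ 439.2 -374.3 28.6 topmed [ 411.1 -402.3   31.9] [ 467.5 -345.9   39.7]
```

Call:
{"method": "play_rows", "body": {
  "motion": [100, 0, -5, -3, 0, 0, 0, 100, -0.4, -9, -7, 0, 0, 0, 100, -0.4, -11.2, -12, 0, 0, 0, 100, -0.4, -11.2, -17, 0, 0, 0, 100, -0.4, -11.2, -20, 0, 0, 0]
}}

```text
clock: 4.05
position: [437.6, -374.1, 151.9]
ee_rot: [-0.654, 0.757, 0.002, -0.001]
contact_force: [-0.8, 0.4, 0.4]
gripper_width: 85.3
```

```bash
sed -i 's/>8)&(hsv\[...,0\]<28)&(hsv\[...,1\]>70)/>8)\&(hsv[...,0]<32)\&(hsv[...,1]>50)/' h.py
python3 - <<'E'
from h import *
st=arm.read_state();print(st['position'],st['joint_vel'].round(3))
s=snap('wrist','wr3'); rings(s)
rings(ld('wr2'))
E
```

```text
[ 437.61854375 -374.09177275  151.93361946] [ 0.009  0.21  -0.283  0.017  0.54  -0.002]
[271.5 195.2] 2883 h 37.1 circ 438.7 -378.1 30.4 topmed [ 410.9 -404.2   31.2] [ 467.8 -355.9   39.7]
[126.  195.3] 684 h 29.0 circ 572.1 -390.5 28.4 topmed [ 556.4 -413.5   23.1] [ 589.5 -363.2   38.7]
[102.2 219.8] 397 h 26.1 circ 587.0 -383.4 11.9 topmed [ 574.5 -395.    20.1] [ 598.1 -372.1   37.9]
[265.   82.3] 1318 h 37.2 circ 438.9 -374.3 29.1 topmed [ 410.9 -402.9   31.9] [ 467.7 -345.3   39.7]
[161.7  92. ] 1080 h 37.0 circ 583.8 -383.4 29.6 topmed [ 556.1 -412.3   31.4] [ 610.  -354.4   40.1]
```

View pics/wr3.png

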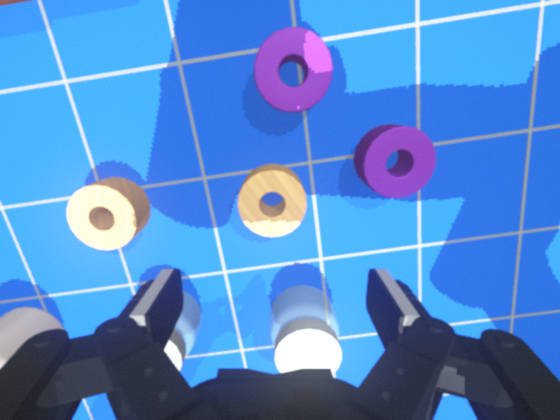

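Call:
{"method": "play_rows", "body": {
  "motion": [100, 0.1, -0.1, -5, 0, 0, 0, 100, 0.1, -0.1, -10, 0, 0, 0, 100, 0.1, -0.1, -13, 0, 0, 0, 100, 0.1, -0.1, -14.5, 0, 0, 0, 100, 0.1, -0.1, -14.5, 0, 0, 0]
}}

```text
clock: 4.72
position: [440.0, -375.7, 9.8]
ee_rot: [-0.654, 0.757, 0.0, -0.0]
contact_force: [-0.4, -0.9, 0.4]
gripper_width: 85.1
```

Call:
{"method": "play_rows", "body": {
  "motion": [0, 0, 0, 0, 0, 0, 0, 0, 0, 0, 0, 0, 0, 0, 0, 0, 0, 0, 0, 0, 0, 0, 0, 0, 0, 0, 0, 0]
}}

```text
clock: 5.22
position: [441.0, -376.5, 11.8]
ee_rot: [-0.654, 0.757, -0.002, 0.001]
contact_force: [0.5, 1.3, 7.0]
gripper_width: 57.1
```

Call:
{"method": "play_rows", "body": {
  "motion": [0, 0, 0, 0, 0, 0, 0]
}}

```text
clock: 5.35
position: [441.0, -376.5, 11.8]
ee_rot: [-0.654, 0.757, -0.002, 0.001]
contact_force: [0.9, 0.6, 6.5]
gripper_width: 57.3
```

Run:
```python
from h import *
st=arm.read_state();print(st['position'],st['contact_force'],st['gripper_width'])
s=snap('wrist','wr4')
```

```text
[ 440.97264862 -376.51140161   11.76565095] [0.8681007  0.55160229 6.53132955] 57.33739454267911
```

View pics/wr4.png

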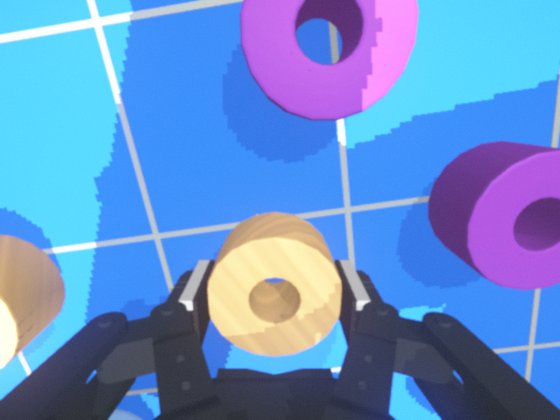

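Call:
{"method": "play_rows", "body": {
  "motion": [0, 0, 0, 3, 0, 0, 0, 0, 0, 0, 9, 0, 0, 0, 0, 1, 2, 15, 0, 0, 0, 0, 3, 7, 18, 0, 0, 0, 0, 5, 12.5, 19, 0, 0, 0]
}}

```text
clock: 6.02
position: [490.8, -250.2, 202.8]
ee_rot: [-0.653, 0.758, -0.002, 0.002]
contact_force: [1.1, -0.5, -1.3]
gripper_width: 57.6
```

Call:
{"method": "play_rows", "body": {
  "motion": [0, 2, 6, 1, 0, 0, 0, 0, 3, 12, 1, 0, 0, 0, 0, 4, 18, 1, 0, 0, 0, 0, 5, 24, 1, 0, 0, 0, 0, 5.6, 29, 1, 0, 0, 0]
}}

```text
clock: 6.65
position: [545.3, 41.4, 209.9]
ee_rot: [-0.654, 0.757, 0.0, 0.0]
contact_force: [0.2, -0.6, -1.2]
gripper_width: 57.0
```

Call:
{"method": "play_rows", "body": {
  "motion": [0, 0, 0, 0, 0, 0, 0, 0, 0, 0, 0, 0, 0, 0]
}}

```text
clock: 6.9
position: [545.1, 39.1, 209.6]
ee_rot: [-0.653, 0.757, 0.0, -0.0]
contact_force: [1.2, -0.6, -0.9]
gripper_width: 57.2
```

Run:
```python
from h import *
st=arm.read_state();print(st['position'],st['contact_force'],st['gripper_width'],st['ee_rot'],st['joint_vel'].round(2))
s=snap('wrist','wr5')
```

```text
[545.08233885  39.12258574 209.61779532] [ 1.21976447 -0.6183617  -0.90992911] 57.20582559458407 [-6.53402593e-01  7.57010504e-01  2.32739014e-04 -3.04925341e-04] [-0.02 -0.   -0.    0.   -0.   -0.  ]
```

View pics/wr5.png

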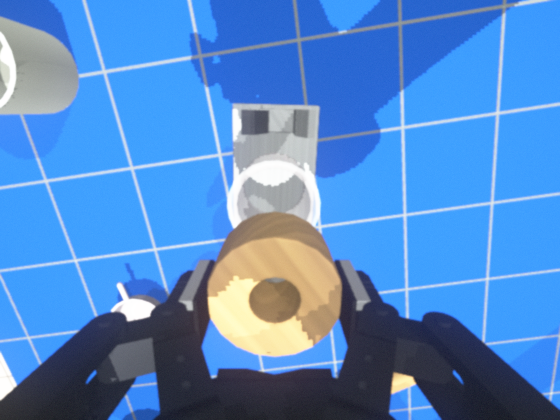

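```bash
cat >> h.py <<'E'
from scipy.optimize import least_squares
def circ(P):
    r=least_squares(lambda q:np.hypot(P[:,0]-q[0],P[:,1]-q[1])-q[2],[*np.nanmean(P,0)[:2],30],loss='soft_l1',f_scale=1.)
    return r.x
def held(s):
    hsv=cv2.cvtColor(s['im'],cv2.COLOR_RGB2HSV).astype(int); w=cloud(s)
    m=((hsv[...,0]>5)&(hsv[...,0]<32)&(hsv[...,1]>50)&(s['d']<330)&(s['d']>0))
    p=w[m]; print('n',len(p),'min',np.nanmin(p,0).round(1),'max',np.nanmax(p,0).round(1))
    ztop=np.nanpercentile(p[:,2],97); T=m&(w[...,2]>ztop-5)
    # plane of the top
    q=w[T]; A=np.c_[q[:,:2],np.ones(len(q))]; co=np.linalg.lstsq(A,q[:,2],rcond=None)[0]
    print('top z',ztop.round(1),'med',np.median(q[:,2]).round(1),'slope',co[:2].round(3))
    T=T.astype(np.uint8); cs,_=cv2.findContours(T,cv2.RETR_CCOMP,cv2.CHAIN_APPROX_NONE)
    for c in cs:
        if len(c)<40: continue
        c=c[:,0]; P=np.array([onplane(s,u,v,np.median(q[:,2]))[:2] for u,v in c]); print('contour',len(c),circ(P).round(1))
E
python3 - <<'E'
from h import *
s=ld('wr5'); held(s)
w=cloud(s); im=s['im'].astype(int)
# rim: depth z near 92
m=(abs(w[...,2]-92)<6); 
for zz in (60,80,88,90,92,94,100,120,140,160): print(zz,(abs(w[:200,...,2]-zz)<3).sum())
p=w[m&(np.hypot(w[...,0]-547,w[...,1]-42)<55)]; print(len(p)); print(p.min(0),p.max(0)); print(circ(p))
im=cv2.imread('pics/wr5.png')[90:240,190:370]; cv2.imwrite('pics/c5.png',cv2.resize(im,None,fx=4,fy=4,interpolation=cv2.INTER_CUBIC))
E
```

```text
n 14835 min [498.9  10.4  99.9] max [575.2 106.6 298.8]
top z 236.2 med 235.1 slope [-0.035  0.004]
contour 41 [30315.4 -3856.2 30078.8]
contour 378 [545.3  39.2  29.4]
contour 133 [545.1  38.9  10.4]
60 493
80 492
88 716
90 771
92 935
94 727
100 0
120 551
140 14
160 619
1461
[506.02244923   1.29525007  86.00797908] [585.34479952  64.04702375  95.23052552]
[545.66403803  40.49810366  36.03297958]
```

View pics/c5.png

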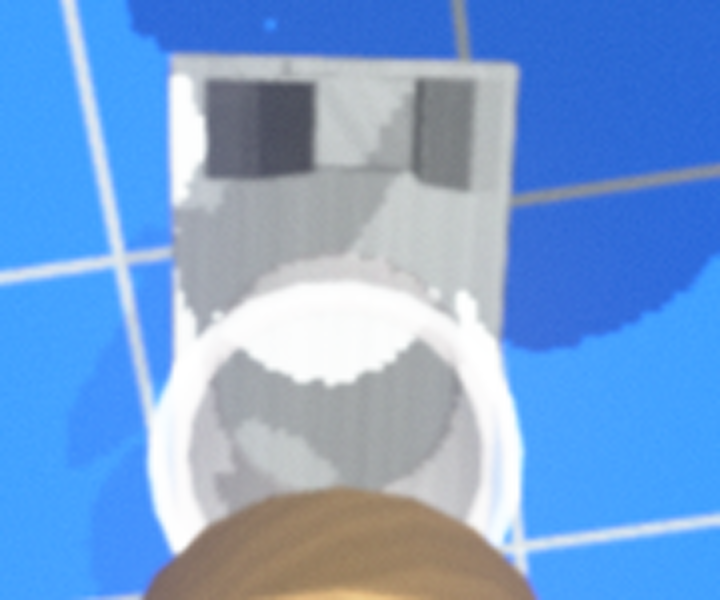

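```bash
cat >> h.py <<'E'
def rim(s,c0=(546,41.5),zt=92):
    w=cloud(s); m=(abs(w[...,2]-zt)<7)&(np.hypot(w[...,0]-c0[0],w[...,1]-c0[1])<48)
    p=w[m]; c=np.array(c0,float)
    for it in range(5):
        a=np.degrees(np.arctan2(p[:,1]-c[1],p[:,0]-c[0]))//8; r=np.hypot(p[:,0]-c[0],p[:,1]-c[1])
        q=[];d=[]
        for k in np.unique(a):
            i=np.where(a==k)[0]
            if len(i)<12: continue
            hi=np.percentile(r[i],97); lo=np.percentile(r[i],3)
            if hi<34 or lo<28: continue
            t=np.radians(k*8+4); d.append((k*8+4,round(lo,1),round(hi,1))); q.append([c[0]+hi*np.cos(t),c[1]+hi*np.sin(t)])
        q=np.array(q); sol=least_squares(lambda z:np.hypot(q[:,0]-z[0],q[:,1]-z[1])-40.5,c,loss='soft_l1'); c=sol.x
    print('rim',c.round(1)); print(d)
    return c
E
python3 - <<'E'
from h import *
rim(ld('wr5'))
s=ld('wr5'); w=cloud(s)
# base plate edges z~10
m=(abs(w[...,2]-10)<5)&(np.hypot(w[...,0]-546,w[...,1]-42)<120); p=w[m]
a=np.radians(-8.4); L=(p[:,:2]-[546,42])@np.array([[np.cos(a),-np.sin(a)],[np.sin(a),np.cos(a)]])
for lo in range(-90,0,10):
    q=L[(L[:,1]>lo)&(L[:,1]<lo+10)]
    if len(q)>20: print(lo,len(q),np.percentile(q[:,0],[1,99]).round(1))
q=L[abs(L[:,0])<30]; print('ymin',np.percentile(q[:,1],1))
for z in (160,117):
  m=(abs(w[...,2]-z)<5)&(np.hypot(w[...,0]-535,w[...,1]+30)<45); p=w[m]; L=(p[:,:2]-[546,42])@np.array([[np.cos(a),-np.sin(a)],[np.sin(a),np.cos(a)]]); print(z,len(p),np.percentile(L,[2,98],axis=0).round(1))
E
```

```text
rim [546.   42.3]
[(np.float64(-180.0), np.float64(33.0), np.float64(39.5)), (np.float64(-172.0), np.float64(32.8), np.float64(39.8)), (np.float64(-164.0), np.float64(33.3), np.float64(40.1)), (np.float64(-156.0), np.float64(33.2), np.float64(40.2)), (np.float64(-148.0), np.float64(33.6), np.float64(40.5)), (np.float64(-140.0), np.float64(33.6), np.float64(40.5)), (np.float64(-132.0), np.float64(33.9), np.float64(40.7)), (np.float64(-124.0), np.float64(34.1), np.float64(40.6)), (np.float64(-116.0), np.float64(33.9), np.float64(40.7)), (np.float64(-108.0), np.float64(34.1), np.float64(40.5)), (np.float64(-100.0), np.float64(34.4), np.float64(40.4)), (np.float64(-92.0), np.float64(34.2), np.float64(40.6)), (np.float64(-84.0), np.float64(34.2), np.float64(40.6)), (np.float64(-76.0), np.float64(34.2), np.float64(40.7)), (np.float64(-68.0), np.float64(33.9), np.float64(40.3)), (np.float64(-60.0), np.float64(33.8), np.float64(40.6)), (np.float64(-52.0), np.float64(33.3), np.float64(40.1)), (np.float64(-44.0), np.float64(33.4), np.float64(40.2)), (np.float64(-36.0), np.float64(33.0), np.flo
[... 235 characters left out ...]
2)), (np.float64(4.0), np.float64(32.1), np.float64(39.1)), (np.float64(12.0), np.float64(31.8), np.float64(38.7)), (np.float64(148.0), np.float64(32.3), np.float64(39.1)), (np.float64(156.0), np.float64(31.9), np.float64(39.1)), (np.float64(164.0), np.float64(32.3), np.float64(39.4)), (np.float64(172.0), np.float64(32.4), np.float64(39.0)), (np.float64(180.0), np.float64(32.8), np.float64(39.8))]
-90 357 [-46.   41.7]
-80 110 [-47.1  42.2]
-70 110 [-46.5  42.5]
-60 521 [-45.7  42.7]
-50 826 [-45.2  42.7]
-40 609 [-45.4  43.7]
-30 301 [-44.9  42.9]
-20 468 [-45.   43.2]
-10 530 [-43.9  42.4]
ymin -84.61878870260426
160 912 [[-24.1 -79.8]
 [ 18.7 -65.1]]
117 577 [[-13.8 -80.5]
 [  3.3 -65.3]]
```

Call:
{"method": "play_rows", "body": {
  "motion": [0, 0.1, 0.25, -4, 0, 0, 0, 0, 0.1, 0.25, -8, 0, 0, 0, 0, 0.1, 0.25, -10, 0, 0, 0, 0, 0.1, 0.25, -11, 0, 0, 0, 0, 0.1, 0.25, -11.3, 0, 0, 0]
}}

```text
clock: 7.58
position: [546.7, 40.9, 96.8]
ee_rot: [-0.653, 0.758, -0.0, -0.0]
contact_force: [0.4, 0.7, -1.3]
gripper_width: 56.7
```

Call:
{"method": "play_rows", "body": {
  "motion": [0, 0, 0, 0, 0, 0, 0, 0, 0, 0, 0, 0, 0, 0]
}}

```text
clock: 7.82
position: [547.2, 41.8, 97.8]
ee_rot: [-0.653, 0.757, -0.0, 0.001]
contact_force: [0.4, 0.0, -1.7]
gripper_width: 56.8
```

Run:
```python
from h import *
st=arm.read_state();print(st['position'],st['contact_force'],st['gripper_width'])
s=snap('wrist','wr6');snap('side','sd6'); held(s)
a=cv2.imread('pics/wr6.png');b=cv2.imread('pics/sd6.png')[160:260,220:330]
b=cv2.resize(b,None,fx=4,fy=4,interpolation=cv2.INTER_CUBIC)
cv2.imwrite('pics/c6.png',b)
```

```text
[547.24244943  41.79819314  97.77910292] [ 0.38613994  0.00642789 -1.66781927] 56.78995402789336
n 14027 min [517.8  12.9  49.5] max [583.2 107.4 176. ]
top z 124.2 med 123.2 slope [-0.001  0.008]
contour 382 [547.4  42.   29.5]
contour 120 [554.7  41.5  18.4]
contour 139 [561.   38.1   6.4]
contour 143 [547.1  41.4  10.4]
```

View pics/wr6.png

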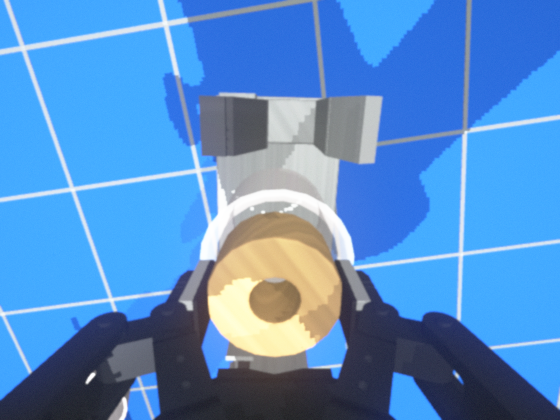

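View pics/c6.png

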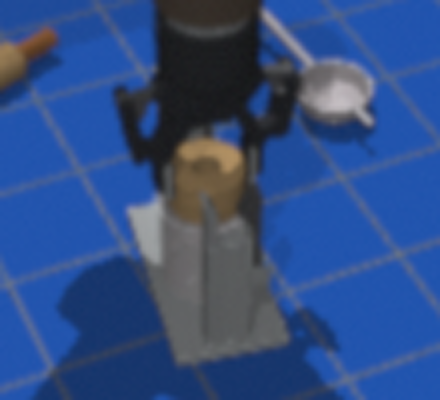

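Run:
```python
from h import *
s=ld('wr6'); w=cloud(s)
rim(s,(547,42))
a=np.radians(-8.8); Rm=np.array([[np.cos(a),-np.sin(a)],[np.sin(a),np.cos(a)]])
for z in (160,117):
  m=(abs(w[...,2]-z)<4)&(np.hypot(w[...,0]-535,w[...,1]+30)<45); p=w[m]; L=(p[:,:2]-[547,42])@Rm; print(z,len(p),np.percentile(L,[2,98],axis=0).round(1))
  for y in range(-80,-64,4):
    q=L[(L[:,1]>y)&(L[:,1]<y+4)]; print(y,np.histogram(q[:,0],bins=range(-30,31,3))[0])
```

```text
rim [546.2  42.4]
[(np.float64(-180.0), np.float64(32.9), np.float64(39.8)), (np.float64(-172.0), np.float64(32.7), np.float64(39.8)), (np.float64(-164.0), np.float64(33.0), np.float64(40.2)), (np.float64(-156.0), np.float64(28.5), np.float64(40.1)), (np.float64(-148.0), np.float64(28.1), np.float64(40.5)), (np.float64(-140.0), np.float64(28.1), np.float64(40.5)), (np.float64(-132.0), np.float64(28.1), np.float64(40.7)), (np.float64(-116.0), np.float64(28.2), np.float64(40.9)), (np.float64(-108.0), np.float64(28.2), np.float64(40.8)), (np.float64(-100.0), np.float64(28.3), np.float64(40.7)), (np.float64(-92.0), np.float64(28.5), np.float64(40.9)), (np.float64(-84.0), np.float64(28.5), np.float64(40.6)), (np.float64(-76.0), np.float64(29.0), np.float64(40.7)), (np.float64(-68.0), np.float64(28.9), np.float64(40.5)), (np.float64(-60.0), np.float64(29.4), np.float64(40.5)), (np.float64(-52.0), np.float64(29.4), np.float64(40.3)), (np.float64(-44.0), np.float64(29.7), np.float64(40.2)), (np.float64(-36.0), np.float64(30.7), np.float64(39.9)), (np.float64(-28.0), np.float64(32.6), np.floa
[... 252 characters left out ...]
24.4 -80.2]
 [ 18.1 -65.4]]
-80 [  0  59 183 291  90   0   0   0   0   0   0   0  82 235 208 203  31   0
   0   0]
-76 [  0  50 185 285  81   0   0   0   0   0   0   0  73 236 219 186  37   0
   0   0]
-72 [  0  45 173 264  90   0   0   0   0   0   0   0  71 221 203 177  41   0
   0   0]
-68 [  0  34 135 210  74   0   0   0   0   0   0   0  21  97  80  68  19   0
   0   0]
117 2186 [[-14.1 -80.7]
 [  2.9 -28.3]]
-80 [  0   0   0   0   0  81  95 101 100  96  96   0   0   0   0   0   0   0
   0   0]
-76 [ 0  0  0  0  0 73 89 89 88 87 87  0  0  0  0  0  0  0  0  0]
-72 [ 0  0  0  0  0 71 88 88 87 86 85  6  0  0  0  0  0  0  0  0]
-68 [ 0  0  0  0  0 50 65 61 64 56 58  7  0  0  0  0  0  0  0  0]
```

Call:
{"method": "play_rows", "body": {
  "motion": [0, -0.13, 0, -0.2, 0, 0, 0, 0, -0.13, 0, -0.4, 0, 0, 0, 0, -0.13, 0, -0.4, 0, 0, 0]
}}

```text
clock: 8.3
position: [545.0, 41.6, 92.5]
ee_rot: [-0.653, 0.757, 0.0, -0.0]
contact_force: [0.7, -1.5, -1.7]
gripper_width: 57.1
```

Call:
{"method": "play_rows", "body": {
  "motion": [30, 0, 0, 0, 0, 0, 0, 100, 0, 0, 0, 0, 0, 0, 100, 0, 0, 0, 0, 0, 0, 100, 0, 0, 0, 0, 0, 0]
}}

```text
clock: 8.8
position: [545.4, 41.8, 92.9]
ee_rot: [-0.653, 0.757, -0.0, 0.0]
contact_force: [0.3, -1.0, -0.1]
gripper_width: 85.3
```

Call:
{"method": "play_rows", "body": {
  "motion": [100, 0, 0, 4, 0, 0, 0, 100, 0, 0, 10, 0, 0, 0, 100, -1, -5, 12, 0, 0, 0, 100, -1, -5, 12, 0, 0, 0]
}}

```text
clock: 9.3
position: [535.6, -9.9, 215.3]
ee_rot: [-0.652, 0.758, -0.001, 0.002]
contact_force: [0.2, -0.5, -0.2]
gripper_width: 85.3
```

Run:
```python
from h import *
st=arm.read_state();print(st['clock'],st['position'],st['contact_force'],st['gripper_width'])
s=snap('wrist','wr7'); s2=snap('scene','sc7')
w=cloud(s); hsv=cv2.cvtColor(s['im'],cv2.COLOR_RGB2HSV).astype(int)
m=(hsv[...,0]<32)&(hsv[...,1]>50)&(np.hypot(w[...,0]-546,w[...,1]-42)<36)
p=w[m]; print(len(p),np.nanpercentile(p,[2,50,98],axis=0).round(1))
```

```text
9.3 [535.62861866  -9.93398299 215.29465013] [ 0.17841834 -0.51283696 -0.23595557] 85.34554016811305
1648 [[520.2  25.8  19.1]
 [547.5  50.2  47.2]
 [572.7  69.2  48.7]]
```

View pics/wr7.png

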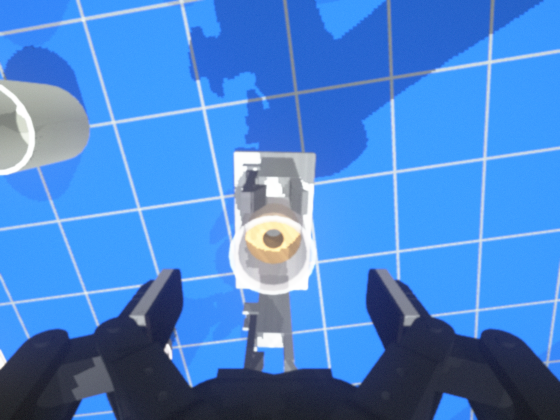

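The first ring lies flat: its top is at z 47 mm inside the tube (46 expected), and the ring shows at (273,238). Now ring B.

Call:
{"method": "play_rows", "body": {
  "motion": [100, 0.8, -6, 0, 0, 0, 0, 100, 1.6, -12, 0, 0, 0, 0, 100, 2.4, -18, 0, 0, 0, 0, 100, 3.2, -24, 0, 0, 0, 0, 100, 4, -30, 0, 0, 0, 0]
}}

```text
clock: 10.02
position: [575.7, -309.3, 211.2]
ee_rot: [-0.654, 0.757, 0.001, -0.001]
contact_force: [0.4, 1.2, -0.3]
gripper_width: 85.5
```

Call:
{"method": "play_rows", "body": {
  "motion": [100, 0.8, -5, 0, 0, 0, 0, 100, 0.8, -7.4, -4, 0, 0, 0, 100, 0.8, -7.4, -6, 0, 0, 0, 100, 0.8, -7.4, -6, 0, 0, 0]
}}

```text
clock: 10.52
position: [582.2, -381.3, 148.7]
ee_rot: [-0.653, 0.757, 0.003, -0.002]
contact_force: [1.5, 0.5, 0.6]
gripper_width: 85.5
```

Run:
```python
from h import *
st=arm.read_state();print(st['clock'],st['position'],st['joint_vel'].round(2))
s=snap('wrist','wr8'); rings(s)
```

```text
10.525 [ 582.21166385 -381.32185652  148.72413808] [ 0.01 -0.05  0.05  0.02 -0.01  0.  ]
[267.5 197.4] 3314 h 37.2 circ 586.8 -387.0 30.8 topmed [ 558.  -413.7   31.2] [ 615.6 -360.8   39.7]
```

View pics/wr8.png

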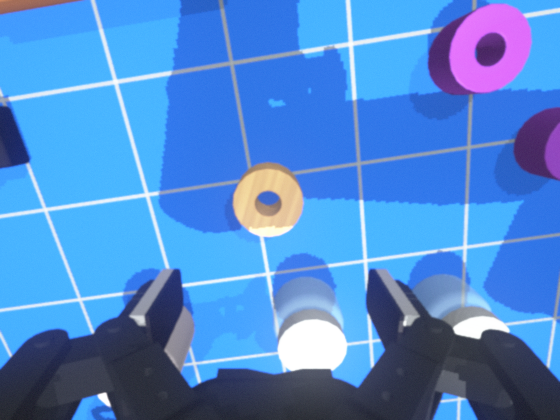

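Run:
```python
from h import *
s=ld('wr8'); w=cloud(s); hsv=cv2.cvtColor(s['im'],cv2.COLOR_RGB2HSV).astype(int)
near=np.hypot(w[...,0]-586,w[...,1]+386)<45
for zt in (33,35):
  T=(near&(w[...,2]>zt)).astype(np.uint8)
  cs,_=cv2.findContours(T,cv2.RETR_CCOMP,cv2.CHAIN_APPROX_NONE)
  for c in cs:
    if len(c)<25: continue
    P=np.array([onplane(s,u,v,36)[:2] for u,v in c[:,0]]); print(zt,len(c),circ(P).round(1),P.min(0).round(1),P.max(0).round(1))
```

```text
33 968 [ 591.1 -260.9  127.1] [ 445.3 -337.4] [ 782.8 -117.9]
33 194 [ 586.2 -384.1   29.4] [ 556.7 -414.1] [ 615.9 -354.4]
33 73 [ 586.2 -384.2   11.1] [ 574.6 -395.5] [ 597.5 -372.8]
35 968 [ 591.1 -260.9  127.1] [ 445.3 -337.4] [ 782.8 -117.9]
35 197 [ 586.3 -384.    29.3] [ 556.7 -413.5] [ 615.9 -354.4]
35 74 [ 586.2 -384.1   11.2] [ 574.6 -395.5] [ 597.8 -372.4]
```

Call:
{"method": "play_rows", "body": {
  "motion": [100, 0.4, -0.3, -5, 0, 0, 0, 100, 0.4, -0.3, -10, 0, 0, 0, 100, 0.4, -0.3, -12.5, 0, 0, 0, 100, 0.4, -0.3, -13.7, 0, 0, 0, 100, 0.4, -0.3, -13.7, 0, 0, 0]
}}

```text
clock: 11.2
position: [588.1, -385.1, 16.4]
ee_rot: [-0.654, 0.757, -0.0, 0.0]
contact_force: [-0.1, -0.2, 0.5]
gripper_width: 85.9
```

Call:
{"method": "play_rows", "body": {
  "motion": [0, 0, 0, 0, 0, 0, 0, 0, 0, 0, 0, 0, 0, 0, 0, 0, 0, 0, 0, 0, 0, 0, 0, 0, 0, 0, 0, 0, 0, 0, 0, 0, 0, 0, 0]
}}

```text
clock: 11.82
position: [588.9, -386.0, 18.7]
ee_rot: [-0.654, 0.757, -0.002, 0.001]
contact_force: [-0.1, 1.0, 6.3]
gripper_width: 58.1
```

Call:
{"method": "play_rows", "body": {
  "motion": [0, 0, 0, 3, 0, 0, 0, 0, 0, 0, 9, 0, 0, 0, 0, 0, 0, 15, 0, 0, 0, 0, -0.5, 5, 18, 0, 0, 0, 0, -1, 11, 19, 0, 0, 0]
}}

```text
clock: 12.45
position: [578.0, -275.3, 209.0]
ee_rot: [-0.652, 0.758, -0.002, 0.002]
contact_force: [1.6, 1.2, -1.1]
gripper_width: 57.7
```

Call:
{"method": "play_rows", "body": {
  "motion": [0, -0.5, 6, 1, 0, 0, 0, 0, -1, 12, 1, 0, 0, 0, 0, -2, 18, 1, 0, 0, 0, 0, -2.5, 24, 1, 0, 0, 0, 0, -3, 30, 1, 0, 0, 0]
}}

```text
clock: 13.08
position: [546.7, 26.5, 216.5]
ee_rot: [-0.653, 0.757, -0.0, 0.001]
contact_force: [1.2, 0.4, -0.9]
gripper_width: 57.9
```

Call:
{"method": "play_rows", "body": {
  "motion": [0, 0, 1, 0, 0, 0, 0, 0, 0, 1, 0, 0, 0, 0, 0, 0, 1, 0, 0, 0, 0]
}}

```text
clock: 13.45
position: [547.3, 33.6, 215.8]
ee_rot: [-0.653, 0.758, 0.0, -0.0]
contact_force: [-0.2, -1.0, -0.5]
gripper_width: 58.1
```

Run:
```python
from h import *
st=arm.read_state();print(st['clock'],st['position'],st['contact_force'],st['gripper_width'],st['ee_rot'])
s=snap('wrist','wr9'); held(s)
```

```text
13.45 [547.26477246  33.5831878  215.83475821] [-0.23029085 -0.97233187 -0.45746235] 58.050499691219805 [-6.52699401e-01  7.57616981e-01  2.41390382e-06 -4.81491526e-05]
n 14162 min [500.8   4.9  42.9] max [577.8 106.2 304.4]
top z 235.3 med 234.3 slope [-0.044  0.003]
contour 41 [52831.9 -8169.6 52983.8]
contour 462 [546.7  33.7  28.9]
contour 54 [559.7  48.4   3.9]
contour 130 [547.2  33.3  10.4]
```

View pics/wr9.png

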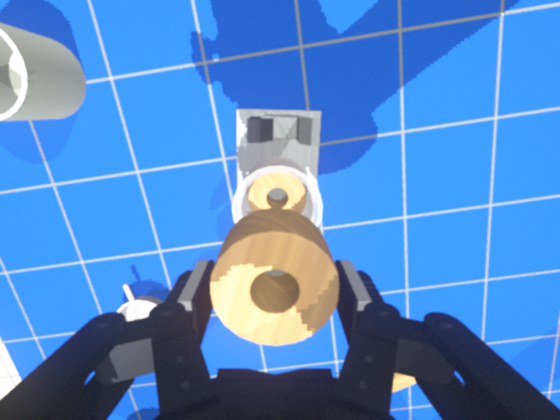

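Call:
{"method": "play_rows", "body": {
  "motion": [0, -0.15, 0.8, -4, 0, 0, 0, 0, -0.15, 0.8, -8, 0, 0, 0, 0, -0.15, 0.8, -10, 0, 0, 0, 0, -0.15, 0.8, -11, 0, 0, 0, 0, -0.15, 0.8, -11.2, 0, 0, 0]
}}

```text
clock: 14.12
position: [546.0, 41.9, 103.6]
ee_rot: [-0.653, 0.758, -0.0, -0.0]
contact_force: [-1.2, 0.1, -0.9]
gripper_width: 58.1
```

Call:
{"method": "play_rows", "body": {
  "motion": [0, 0, 0, 0, 0, 0, 0, 0, 0, 0, -0.3, 0, 0, 0, 0, 0, 0, -0.3, 0, 0, 0]
}}

```text
clock: 14.5
position: [546.7, 42.0, 102.9]
ee_rot: [-0.654, 0.757, -0.001, 0.001]
contact_force: [-1.0, -3.3, 7.0]
gripper_width: 58.0
```

Run:
```python
from h import *
st=arm.read_state();print(st['clock'],st['position'],st['contact_force'],st['gripper_width'])
s=snap('wrist','wr10'); held(s); rim(s)
```

```text
14.5 [546.67951796  41.9633348  102.90948001] [-1.03796708 -3.34444761  7.02383661] 58.0120398584902
n 12195 min [516.6  13.   43. ] max [582.5 107.5 125.4]
top z 122.9 med 121.3 slope [0.001 0.041]
contour 706 [543.9  42.   26.6]
rim [546.3  43. ]
[(np.float64(-180.0), np.float64(33.1), np.float64(39.9)), (np.float64(-172.0), np.float64(32.8), np.float64(39.9)), (np.float64(-164.0), np.float64(28.5), np.float64(40.2)), (np.float64(-156.0), np.float64(28.4), np.float64(40.2)), (np.float64(-60.0), np.float64(28.1), np.float64(40.6)), (np.float64(-52.0), np.float64(28.4), np.float64(40.3)), (np.float64(-44.0), np.float64(28.7), np.float64(40.3)), (np.float64(-36.0), np.float64(32.8), np.float64(40.0)), (np.float64(-28.0), np.float64(32.8), np.float64(39.9)), (np.float64(-20.0), np.float64(32.4), np.float64(39.5)), (np.float64(-12.0), np.float64(32.3), np.float64(39.2)), (np.float64(-4.0), np.float64(32.5), np.float64(34.4)), (np.float64(172.0), np.float64(32.3), np.float64(39.3)), (np.float64(180.0), np.float64(32.7), np.float64(39.8))]
```

Call:
{"method": "play_rows", "body": {
  "motion": [0, 0, -0.15, 0.1, 0, 0, 0, 0, 0, -0.15, 0, 0, 0, 0]
}}

```text
clock: 14.8
position: [546.0, 41.4, 101.1]
ee_rot: [-0.653, 0.757, -0.0, 0.001]
contact_force: [-0.1, -0.1, -1.0]
gripper_width: 57.8
```

View pics/wr10.png

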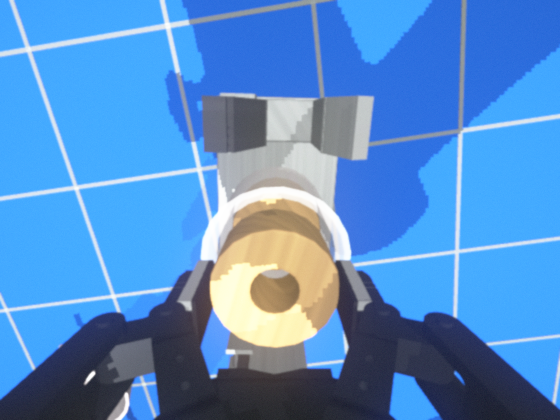

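Call:
{"method": "play_rows", "body": {
  "motion": [0, 0, 0, -0.3, 0, 0, 0, 0, 0, 0, -0.4, 0, 0, 0]
}}

```text
clock: 15.05
position: [545.5, 41.2, 96.1]
ee_rot: [-0.653, 0.757, 0.0, -0.0]
contact_force: [0.0, 0.6, -1.4]
gripper_width: 58.2
```

Call:
{"method": "play_rows", "body": {
  "motion": [30, 0, 0, 0, 0, 0, 0, 100, 0, 0, 0, 0, 0, 0, 100, 0, 0, 0, 0, 0, 0, 100, 0, 0, 0, 0, 0, 0]
}}

```text
clock: 15.55
position: [545.9, 41.2, 96.9]
ee_rot: [-0.653, 0.757, -0.0, 0.0]
contact_force: [0.2, -0.9, -0.3]
gripper_width: 85.3
```

Call:
{"method": "play_rows", "body": {
  "motion": [100, 0, 0, 4, 0, 0, 0, 100, 0, 0, 10, 0, 0, 0, 100, -2, -2, 15, 0, 0, 0, 100, -5, -4, 18, 0, 0, 0, 100, -5, -4, 18, 0, 0, 0]
}}

```text
clock: 16.18
position: [495.6, 0.5, 280.3]
ee_rot: [-0.653, 0.757, -0.002, 0.003]
contact_force: [-0.2, -0.2, -0.4]
gripper_width: 85.2
```

Run:
```python
from h import *
st=arm.read_state();print(st['clock'],st['position'],st['joint_vel'].round(2))
s=snap('wrist','wr11'); rim(s)
w=cloud(s); hsv=cv2.cvtColor(s['im'],cv2.COLOR_RGB2HSV).astype(int)
m=(hsv[...,0]<32)&(hsv[...,1]>50)&(np.hypot(w[...,0]-546,w[...,1]-42)<36)
p=w[m]; print(len(p),np.nanpercentile(p,[2,50,98],axis=0).round(1))
for th in ['fork_left','fork_right','seat']:
    H={'fork_left':117,'fork_right':117,'seat':127}[th]
    for r in arm.place_of(th,'wrist'):
        u,v=r['uv']; print(th,round(r['confidence'],2),np.round([u,v],1),onplane(s,u,v,H).round(1),world(s,u,v).round(0))
```

```text
16.175 [4.95608577e+02 4.53166338e-01 2.80312358e+02] [ 0.01  0.07 -0.03 -0.02  0.03 -0.  ]
rim [545.7  41. ]
[(np.float64(-180.0), np.float64(33.0), np.float64(39.4)), (np.float64(-172.0), np.float64(29.8), np.float64(39.4)), (np.float64(-164.0), np.float64(31.9), np.float64(39.6)), (np.float64(-156.0), np.float64(33.1), np.float64(39.3)), (np.float64(-148.0), np.float64(33.1), np.float64(39.4)), (np.float64(-140.0), np.float64(33.5), np.float64(39.6)), (np.float64(-132.0), np.float64(30.9), np.float64(39.5)), (np.float64(-124.0), np.float64(33.1), np.float64(39.6)), (np.float64(-116.0), np.float64(33.3), np.float64(39.3)), (np.float64(-108.0), np.float64(32.8), np.float64(39.4)), (np.float64(-100.0), np.float64(32.4), np.float64(39.6)), (np.float64(-92.0), np.float64(32.7), np.float64(39.1)), (np.float64(-84.0), np.float64(32.9), np.float64(39.1)), (np.float64(-76.0), np.float64(32.8), np.float64(39.3)), (np.float64(-68.0), np.float64(32.7), np.float64(39.4)), (np.float64(-60.0), np.float64(32.6), np.float64(39.6)), (np.float64(-52.0), np.float64(32.3), np.float64(39.5)), (np.float
[... 1134 characters left out ...]
), np.float64(32.5), np.float64(39.4)), (np.float64(124.0), np.float64(32.4), np.float64(39.3)), (np.float64(132.0), np.float64(33.0), np.float64(39.6)), (np.float64(140.0), np.float64(32.4), np.float64(39.2)), (np.float64(148.0), np.float64(32.6), np.float64(39.5)), (np.float64(156.0), np.float64(32.5), np.float64(39.6)), (np.float64(164.0), np.float64(28.1), np.float64(39.3)), (np.float64(172.0), np.float64(33.0), np.float64(38.8))]
1863 [[518.   14.6  37.4]
 [544.8  45.3  83.1]
 [570.9  70.1  84.7]]
fork_left 0.92 [234.1 295. ] [558.5 112.4 117. ] [558. 111. 120.]
fork_right 0.64 [229.6 164.4] [535.8 -31.7 117. ] [536. -32. 118.]
seat 0.8 [231.2 242.2] [547.6  45.2 127. ] [557.  63.  83.]
```

View pics/wr11.png

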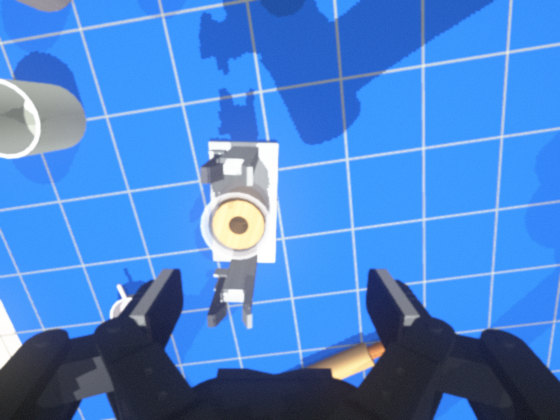

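Both rings are in, one flat on the other: the top face is at z 83 mm (82 expected), seen at (238,225) concentric with the rim. The rim centre is (545.7, 41.0). Now the stand's yaw and the slot position, then the pin.

Run:
```python
from h import *
s=ld('wr11'); w=cloud(s)
a=np.radians(-8.8); Rm=np.array([[np.cos(a),-np.sin(a)],[np.sin(a),np.cos(a)]])
L=(w[...,:2]-[545.7,41])@Rm
for z,t in ((117,4),(160,4),(10,5)):
  m=(abs(w[...,2]-z)<t)&(np.hypot(L[...,0],L[...,1])<105)&(np.hypot(L[...,0],L[...,1])>45); l=L[m]
  print(z)
  for y in range(-90,90,6):
    q=l[(l[:,1]>=y)&(l[:,1]<y+6)]
    if len(q)>8:
        x=np.sort(q[:,0]); g=np.diff(x); i=g.argmax() if len(g) else 0
        print(y,len(q),np.percentile(x,[1,99]).round(1),'gap',x[i].round(1),x[i+1].round(1))
```

```text
117
-84 77 [-21.3  17.7] gap 10.9 13.7
-78 139 [-21.5  10.2] gap -21.4 -11.9
-72 109 [-21.4   6.8] gap -21.3 -8.8
-66 34 [-17.1   6.6] gap -21.2 -8.7
60 141 [-18.3  21.3] gap 14.5 15.9
66 100 [-9.7 13.2] gap -9.4 -8.4
72 95 [-8.4 12.9] gap -8.3 -7.2
78 30 [-8.2 11.8] gap 0.7 2.0
160
-84 50 [-23.7  18.9] gap -16.6 8.9
-78 159 [-23.7  18.6] gap -16.5 8.7
-72 151 [-23.6  19. ] gap -16.3 8.6
-66 46 [-23.5  19. ] gap -16.3 8.6
60 83 [-20.7  21.8] gap -14.3 11.4
66 101 [-21.4  22. ] gap -14.2 11.6
72 97 [-20.4  21.7] gap -14.0 11.7
78 17 [-20.4  14.6] gap -14.1 12.7
10
-90 90 [-40.2  41.1] gap -43.6 -39.7
-84 289 [-46.2  42. ] gap -6.5 -5.2
-78 132 [-46.3  42.8] gap -21.8 15.4
-72 112 [-46.3  43.1] gap -21.7 37.7
-66 105 [-46.4  41.8] gap -20.4 39.3
-60 83 [-45.2 -19. ] gap -38.6 -37.3
-54 112 [-45.2 -16.5] gap -37.3 -36.0
-48 105 [-45.3  23.3] gap -13.7 20.5
-42 98 [-45.3  24.8] gap -17.6 17.9
-36 64 [-45.4  41.6] gap -29.4 29.0
-30 60 [-45.4  42.8] gap -34.8 35.0
-24 32 [-45.5  43.2] gap -40.1 38.9
-18 15 [-45.5  43.6] gap -42.8 42.1
12 9 [-44.4 -41.8] gap -43.0 -41.7
18 17 [-44.5 -39.2] gap -40.3 -38.9
24 19 [-44.5 -38.9] gap -43.1 -41.7
30 20 [-44.6 -39. ] gap -40.4 -39.0
36 17 [-44.4 -39. ] gap -41.8 -40.4
42 19 [-43.2 -37.6] gap -39.0 -37.6
48 27 [-43.3 -34.8] gap -37.7 -36.2
54 32 [-43.3 -31. ] gap -32.0 -30.5
60 49 [-43.4 -26.3] gap -39.1 -37.7
66 70 [-43.4  45.3] gap -19.2 39.4
72 103 [-43.5  45.3] gap -19.1 29.5
78 123 [-43.5  45.8] gap -19.0 21.2
```

Call:
{"method": "play_rows", "body": {
  "motion": [100, -1, 6, 0, 0, 0, 10, 100, -3, 11, 0, 0, 0, 20, 100, -5, 16, 0, 0, 0, 30, 100, -7, 20, 0, 0, 0, 40, 100, -9, 22, 0, 0, 0, 50]
}}

```text
clock: 17.0
position: [405.0, 223.4, 275.1]
ee_rot: [0.914, -0.406, -0.001, 0.002]
contact_force: [0.1, -0.1, 0.2]
gripper_width: 85.4
```

Call:
{"method": "play_rows", "body": {
  "motion": [100, 1, 2, 0, 0, 0, -10, 100, 2, 4, 0, 0, 0, -20, 100, 3, 6, 0, 0, 0, -30, 100, 4, 8, 0, 0, 0, -40, 100, 4.4, 9, 0, 0, 0, -50]
}}

```text
clock: 17.62
position: [450.1, 312.6, 274.4]
ee_rot: [-0.651, 0.759, -0.0, -0.002]
contact_force: [0.4, 0.0, -0.5]
gripper_width: 84.9
```

Call:
{"method": "play_rows", "body": {
  "motion": [100, 0, 0, -1, 0, 0, -10, 100, 0, 0, -2, 0, 0, -20, 100, 0, 0, -3, 0, 0, -30, 100, 0, 0, -4, 0, 0, -40, 100, 0, 0, -5, 0, 0, -50]
}}

```text
clock: 18.25
position: [449.6, 311.5, 224.5]
ee_rot: [-0.27, 0.963, -0.001, -0.001]
contact_force: [-0.4, -0.1, 0.1]
gripper_width: 85.3
```

Call:
{"method": "play_rows", "body": {
  "motion": [100, 0, 0, 0, 0, 0, -10, 100, 0, 0, 0, 0, 0, -12, 100, 0, 0, 0, 0, 0, -12]
}}

```text
clock: 18.62
position: [449.8, 311.4, 226.0]
ee_rot: [-0.171, 0.985, -0.0, -0.001]
contact_force: [0.6, 0.5, -0.3]
gripper_width: 85.6
```

```bash
cat >> h.py <<'E'
def pins(s,c0=(449,316)):
    w=cloud(s); hsv=cv2.cvtColor(s['im'],cv2.COLOR_RGB2HSV).astype(int)
    m=((hsv[...,0]<32)&(hsv[...,1]>60)&(hsv[...,2]>60)&(np.hypot(w[...,0]-c0[0],w[...,1]-c0[1])<115)).astype(np.uint8)
    k,lab,stt,cen=cv2.connectedComponentsWithStats(m); i=1+stt[1:,4].argmax(); m=lab==i
    p=w[m]; h=p[p[:,2]>32]
    print('n',m.sum(),'h',np.percentile(p[:,2],98).round(1),cen[i])
    # axis from barrel edges: project contour onto z=18 plane 
    c=np.median(p,0)[:2]
    P=p[p[:,2]>3][:,:2]; (cx,cy),(a,b),ang=cv2.minAreaRect(np.array([onplane(s,u,v,18)[:2] for v,u in np.argwhere(m)],np.float32))
    print('minrect',round(cx,1),round(cy,1),round(a,1),round(b,1),round(ang,1))
    hs=h[:,:2]; e=np.linalg.eigh(np.cov((hs-hs.mean(0)).T)); d=e[1][:,1]; t=(hs-hs.mean(0))@d
    lo,hi=np.percentile(t,[0.5,99.5]); n=e[1][:,0]; q=(hs-hs.mean(0))@n
    print('crest dir',np.degrees(np.arctan2(d[1],d[0])).round(1),'len',(hi-lo).round(1),'mid',(hs.mean(0)+d*(lo+hi)/2+n*np.percentile(q,[1,99]).mean()).round(1),'w',np.percentile(q,[1,99]).round(1))
E
python3 - <<'E'
from h import *
st=arm.read_state();print(st['clock'],st['position'],st['ee_rot'].round(3),st['joints'].round(2),st['joint_vel'].round(2))
s=snap('wrist','wr12'); pins(s)
E
```

```text
18.625 [449.79122888 311.42432435 225.95872325] [-0.171  0.985 -0.    -0.001] [ 0.9   0.26 -0.19 -0.   -1.12 -2.13] [-0.   -0.01  0.    0.    0.    0.  ]
n 2533 h 35.8 [284.64390051 170.22463482]
minrect 445.6 324.5 202.8 33.1 20.5
crest dir -159.0 len 108.3 mid [442.8 323.6] w [-16.    9.1]
```

View pics/wr12.png

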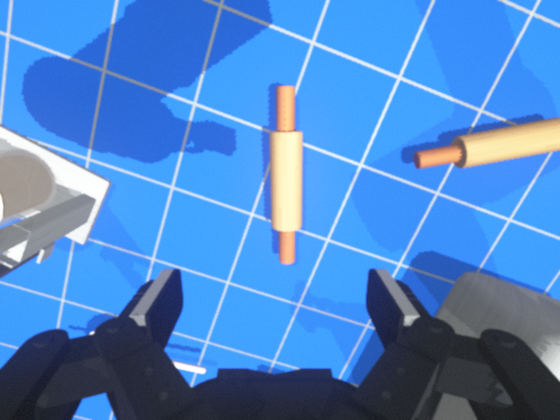

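Of the two pins seen in the wrist picture, the one at (286,178) is P1, nearest to the base. It measures 203 mm long with its crest at 36 mm, centre (444,324), axis 20.7°. Going down on it.

Call:
{"method": "play_rows", "body": {
  "motion": [100, -0.5, 1.2, -5, 0, 0, 1, 100, -0.5, 1.2, -11, 0, 0, 1, 100, -0.5, 1.2, -17, 0, 0, 1, 100, -0.5, 1.2, -20.5, 0, 0, 1, 100, -0.5, 1.2, -22, 0, 0, 1]
}}

```text
clock: 19.3
position: [444.2, 322.4, 4.7]
ee_rot: [-0.179, 0.984, -0.001, -0.001]
contact_force: [-0.7, 0.4, 1.0]
gripper_width: 85.2
```

Call:
{"method": "play_rows", "body": {
  "motion": [100, 0, 0, 0, 0, 0, 0]
}}

```text
clock: 19.42
position: [444.9, 323.2, 6.5]
ee_rot: [-0.179, 0.984, -0.0, -0.0]
contact_force: [-0.3, 0.9, 0.6]
gripper_width: 85.7
```

Call:
{"method": "play_rows", "body": {
  "motion": [0, 0, 0, -0.3, 0, 0, 0, 0, 0, 0, -0.3, 0, 0, 0, 0, 0, 0, -0.3, 0, 0, 0, 0, 0, 0, -0.3, 0, 0, 0, 0, 0, 0, -0.3, 0, 0, 0]
}}

```text
clock: 20.05
position: [445.4, 323.8, 5.2]
ee_rot: [-0.179, 0.984, 0.001, 0.001]
contact_force: [-1.3, -0.4, 6.1]
gripper_width: 33.8
```

Call:
{"method": "play_rows", "body": {
  "motion": [0, 0, 0, 0, 0, 0, 0, 0, 0, 0, 0, 0, 0, 0, 0, 0, 0, 0, 0, 0, 0]
}}

```text
clock: 20.42
position: [445.4, 323.8, 5.2]
ee_rot: [-0.179, 0.984, 0.001, 0.001]
contact_force: [-1.2, 0.0, 7.1]
gripper_width: 34.2
```

Call:
{"method": "play_rows", "body": {
  "motion": [0, 0, 0, 4, 0, 0, 0, 0, 0, 0, 10, 0, 0, 0, 0, 0, 0, 16, 0, 0, 0, 0, 0, 0, 22, 0, 0, 0, 0, 0, 0, 22, 0, 0, 0]
}}

```text
clock: 21.05
position: [446.7, 325.1, 229.6]
ee_rot: [-0.179, 0.984, 0.004, 0.005]
contact_force: [0.1, 0.0, -2.4]
gripper_width: 34.4
```

Run:
```python
from h import *
st=arm.read_state();print(st['clock'],st['position'],st['contact_force'],st['gripper_width'],st['ee_rot'].round(3))
s=snap('wrist','wr13')
```

```text
21.05 [446.68438321 325.12505548 229.59685432] [ 0.05033035  0.01581622 -2.38821548] 34.44841570531621 [-0.179  0.984  0.004  0.005]
```

View pics/wr13.png

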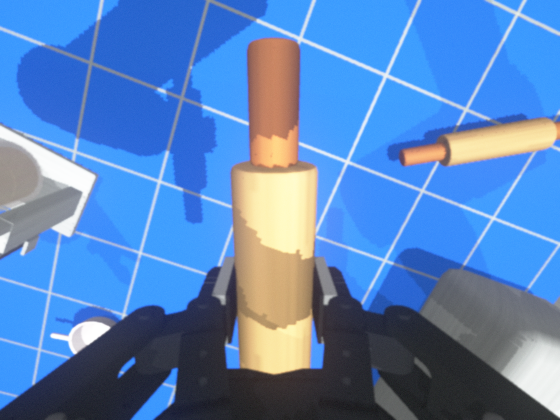

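```bash
cat >> h.py <<'E'
def heldpin(s,tcp,rot):
    from scipy.spatial.transform import Rotation as Ro
    T=Ro.from_quat(rot).as_matrix()
    w=cloud(s); hsv=cv2.cvtColor(s['im'],cv2.COLOR_RGB2HSV).astype(int)
    L=(w-tcp)@T   # tool frame
    m=(hsv[...,0]<32)&(hsv[...,1]>50)&(abs(L[...,1])<22)&(L[...,2]<25)&(L[...,2]>-60)&(abs(L[...,0])<130)
    p=L[m]; 
    q=p[(p[:,0]>20)]
    print('x max',np.percentile(p[:,0],[0.2,99.8]).round(1))
    for a in range(-30,110,10):
        b=p[(p[:,0]>=a)&(p[:,0]<a+10)]
        if len(b)>20: print(a,len(b),'y',np.percentile(b[:,1],[2,98]).round(1),'crest z',np.percentile(b[:,2],2).round(1))
E
python3 - <<'E'
from h import *
st=arm.read_state(); heldpin(ld('wr13'),st['position'],st['ee_rot'])
E
```

```text
x max [-39.2  97.9]
-30 1305 y [-14.6  17.1] crest z -36.1
-20 1418 y [-15.   17.6] crest z -36.0
-10 1533 y [-14.9  17.4] crest z -36.0
0 1616 y [-15.   17.5] crest z -36.0
10 1737 y [-14.9  16.9] crest z -36.0
20 1838 y [-14.7  16.8] crest z -35.9
30 1992 y [-14.8  16.7] crest z -35.9
40 2135 y [-14.8  16.7] crest z -36.0
50 2032 y [-14.   15.9] crest z -35.5
60 1267 y [-7.8  9.5] crest z -28.0
70 1355 y [-7.8  9.1] crest z -27.9
80 1457 y [-7.8  9.1] crest z -27.9
90 1245 y [-7.7  9. ] crest z -28.0
```

Call:
{"method": "play_rows", "body": {
  "motion": [0, 2, -5, 0, 0, 0, 10, 0, 4, -10, 0, 0, 0, 20, 0, 6, -15, 0, 0, 0, 30, 0, 8, -20, 0, 0, 0, 40, 0, 9, -25, 0, 0, 0, 50]
}}

```text
clock: 21.72
position: [534.1, 71.2, 221.1]
ee_rot: [-0.58, 0.815, 0.001, -0.002]
contact_force: [1.6, -0.6, -2.5]
gripper_width: 34.2
```

Call:
{"method": "play_rows", "body": {
  "motion": [0, 0.9, -3.5, 0, 0, 0, 9.6, 0, 0.9, -3.5, 0, 0, 0, 9.6, 0, 0.9, -3.5, 0, 0, 0, 9.6, 0, 0.9, -3.5, 0, 0, 0, 9.6]
}}

```text
clock: 22.22
position: [543.3, 39.0, 223.0]
ee_rot: [-0.644, 0.765, 0.0, -0.001]
contact_force: [0.5, -0.2, -2.0]
gripper_width: 34.1
```

Run:
```python
from h import *
st=arm.read_state();print(st['clock'],st['position'],st['contact_force'],st['ee_rot'].round(3),st['joint_vel'].round(2), st['joints'].round(2))
a=2*np.degrees(np.arctan2(st['ee_rot'][1],st['ee_rot'][0]));print('x yaw',a)
s=snap('wrist','wr14'); heldpin(s,st['position'],st['ee_rot'])
snap('side','sd14')
```

```text
22.225 [543.31214603  39.02610889 223.0276326 ] [ 0.47801718 -0.18957454 -2.02478382] [-0.644  0.765  0.    -0.001] [ 0.   -0.01  0.01  0.   -0.    0.  ] [ 0.37  0.26 -0.2  -0.   -1.11 -0.54]
x yaw 260.2155410254517
x max [-37.2  99.9]
-30 1305 y [-15.9  15.7] crest z -32.5
-20 1390 y [-16.3  16. ] crest z -32.5
-10 1515 y [-17.   16.2] crest z -32.5
0 1609 y [-16.6  15.7] crest z -32.5
10 1718 y [-16.1  15.8] crest z -32.5
20 1800 y [-15.9  15.3] crest z -32.6
30 1947 y [-15.6  15.2] crest z -32.6
40 2069 y [-15.5  15.2] crest z -32.6
50 2233 y [-15.   14.7] crest z -32.4
60 1308 y [-9.4  8.7] crest z -24.9
70 1392 y [-9.4  8.7] crest z -24.7
80 1499 y [-9.1  8.5] crest z -24.8
90 1562 y [-9.2  8.3] crest z -24.9
100 32 y [-6.6  6.3] crest z -23.4
```

View pics/wr14.png

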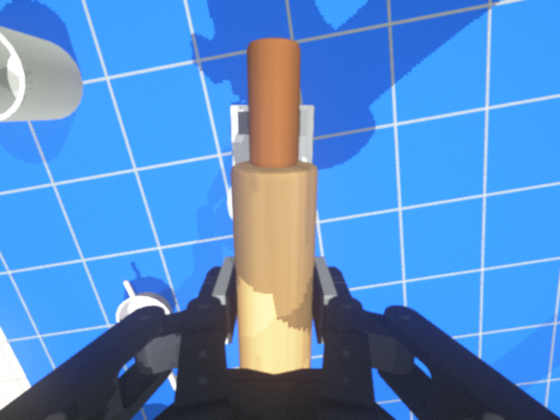

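Call:
{"method": "play_rows", "body": {
  "motion": [0, 0.2, 0.2, -3, 0, 0, 0, 0, 0.2, 0.2, -5, 0, 0, 0, 0, 0.2, 0.2, -5.2, 0, 0, 0, 0, 0.2, 0.2, -5.2, 0, 0, 0]
}}

```text
clock: 22.82
position: [546.3, 40.6, 172.5]
ee_rot: [-0.644, 0.765, -0.0, 0.0]
contact_force: [0.3, -0.6, -2.2]
gripper_width: 34.2
```

Run:
```python
from h import *
st=arm.read_state();print(st['clock'],st['position'],st['contact_force'],st['joint_vel'].round(2))
s=snap('wrist','wr15'); heldpin(s,st['position'],st['ee_rot'])
s2=snap('scene','sc15');s3=snap('side','sd15')
w=cloud(s); a=np.radians(-9.85); Rm=np.array([[np.cos(a),-np.sin(a)],[np.sin(a),np.cos(a)]])
L=(w[...,:2]-[545.5,41])@Rm; H=np.hypot(L[...,0],L[...,1])<105
m=H&(abs(w[...,2]-160)<4)&(L[...,1]<-60); l=L[m]
hsv=cv2.cvtColor(s['im'],cv2.COLOR_RGB2HSV).astype(int)
gray=hsv[...,1]<60
for y in range(-84,-60,4):
    q=np.sort(L[m&gray&(L[...,1]>=y)&(L[...,1]<y+4)][:,0]); 
    if len(q)>5:
        i=np.diff(q).argmax(); print(y,q[[0,i,i+1,-1]].round(1))
m=(hsv[...,0]<25)&(hsv[...,1]>60)&H&(L[...,1]<-60)&(w[...,2]>165); print('handle',np.percentile(L[m],[1,99],axis=0).round(1),np.percentile(w[m][:,2],98))
A=cv2.imread('pics/sc15.png')[170:270,220:350];B=cv2.imread('pics/sd15.png')[160:260,210:340]
cv2.imwrite('pics/c15.png',np.hstack([cv2.resize(x,(400*130//130,308),interpolation=cv2.INTER_CUBIC) for x in(A,B)]))
```

```text
22.825 [546.30180461  40.62716864 172.49548942] [ 0.28586455 -0.56217969 -2.18096586] [-0.   -0.01  0.01  0.    0.    0.  ]
x max [-37.3  99.8]
-30 1293 y [-16.1  15.7] crest z -32.5
-20 1400 y [-16.1  15.9] crest z -32.4
-10 1523 y [-17.1  16.2] crest z -32.4
0 1613 y [-16.6  15.6] crest z -32.6
10 1703 y [-16.1  15.8] crest z -32.6
20 1823 y [-15.9  15.4] crest z -32.6
30 1962 y [-15.7  15.8] crest z -32.6
40 2099 y [-15.5  15.4] crest z -32.7
50 2262 y [-15.3  15.3] crest z -32.4
60 1304 y [-9.4  8.7] crest z -24.8
70 1424 y [-9.5  8.9] crest z -24.8
80 1487 y [-9.2  8.3] crest z -25.0
90 1571 y [-9.3  8.3] crest z -24.9
100 28 y [-4.6  5. ] crest z -23.5
-80 [-21.7 -14.1  13.2  21.2]
-76 [-22.  -14.1  13.3  20.9]
-72 [-22.  -14.3  13.4  21. ]
-68 [-21.8 -14.3  13.4  21.2]
-64 [-22.4 -16.6 -14.5 -14.5]
handle [[ -7.8 -99.9]
 [ 10.7 -60.5]] 197.36505451546486
```

View pics/wr15.png

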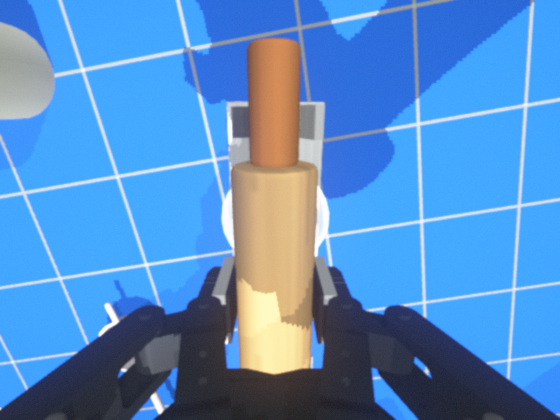

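View pics/c15.png

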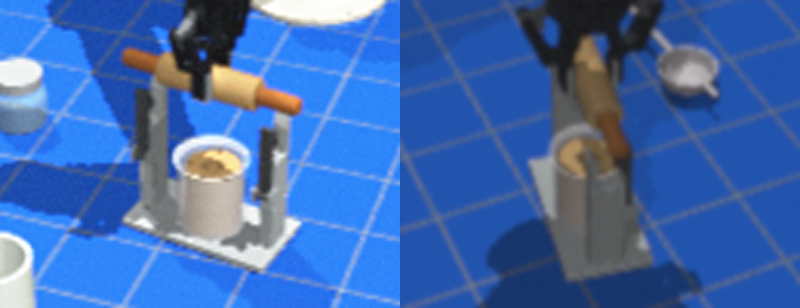

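Call:
{"method": "play_rows", "body": {
  "motion": [0, -0.13, 0.02, -1, 0, 0, 0, 0, -0.13, 0.02, -1.6, 0, 0, 0, 0, -0.13, 0.02, -2, 0, 0, 0, 0, -0.13, 0.02, -2.4, 0, 0, 0, 0, -0.13, 0.02, -2.8, 0, 0, 0]
}}

```text
clock: 23.6
position: [544.6, 40.4, 143.5]
ee_rot: [-0.644, 0.765, -0.0, 0.0]
contact_force: [-0.6, 0.4, -1.9]
gripper_width: 34.1
```

Call:
{"method": "play_rows", "body": {
  "motion": [0, 0, 0, -0.4, 0, 0, 0, 0, 0, 0, -0.8, 0, 0, 0, 0, 0, 0, -1.2, 0, 0, 0]
}}

```text
clock: 23.98
position: [544.1, 40.3, 133.1]
ee_rot: [-0.644, 0.765, 0.0, -0.0]
contact_force: [-4.6, 0.2, 5.8]
gripper_width: 34.2
```

Call:
{"method": "play_rows", "body": {
  "motion": [0, 0, 0, -0.4, 0, 0, 0, 0, 0, 0, -0.8, 0, 0, 0, 0, 0, 0, -1.2, 0, 0, 0, 0, 0, 0, -1.6, 0, 0, 0]
}}

```text
clock: 24.48
position: [545.2, 40.4, 115.2]
ee_rot: [-0.644, 0.765, -0.0, 0.0]
contact_force: [0.4, 0.2, -1.6]
gripper_width: 34.4
```

Call:
{"method": "play_rows", "body": {
  "motion": [0, 0, 0, -0.2, 0, 0, 0, 0, 0, 0, -0.4, 0, 0, 0, 0, 0, 0, -0.4, 0, 0, 0]
}}

```text
clock: 24.85
position: [545.1, 40.4, 114.0]
ee_rot: [-0.644, 0.765, -0.001, 0.0]
contact_force: [-5.6, 0.3, 10.3]
gripper_width: 34.2
```

Run:
```python
from h import *
st=arm.read_state();print(st['clock'],st['position'],st['contact_force'],st['joint_vel'].round(2))
s=snap('wrist','wr16'); heldpin(s,st['position'],st['ee_rot'])
s2=snap('scene','sc16');s3=snap('side','sd16')
A=cv2.imread('pics/sc16.png')[170:270,220:350];B=cv2.imread('pics/sd16.png')[160:260,210:340]
cv2.imwrite('pics/c16.png',np.hstack([cv2.resize(x,(400*130//130,308),interpolation=cv2.INTER_CUBIC) for x in(A,B)]))
```

```text
24.85 [545.10853577  40.35652152 114.02997814] [-5.55717511  0.2534675  10.30358434] [-0. -0. -0. -0.  0. -0.]
x max [-37.9  99.9]
-30 1310 y [-16.6  15.7] crest z -32.5
-20 1406 y [-16.3  16. ] crest z -32.6
-10 1534 y [-17.1  16.2] crest z -32.7
0 1611 y [-16.6  16. ] crest z -32.5
10 1760 y [-16.8  16.8] crest z -32.6
20 1881 y [-16.7  16.5] crest z -32.5
30 1979 y [-16.1  16.1] crest z -32.7
40 2156 y [-16.   15.8] crest z -32.7
50 2279 y [-15.5  15.3] crest z -32.3
60 1146 y [-8.1  9. ] crest z -25.5
70 1219 y [-7.9  8.9] crest z -27.7
80 1497 y [-9.3  8.5] crest z -24.9
90 1566 y [-9.   8.4] crest z -24.9
100 25 y [-5.3  3.7] crest z -24.0
```

View pics/wr16.png

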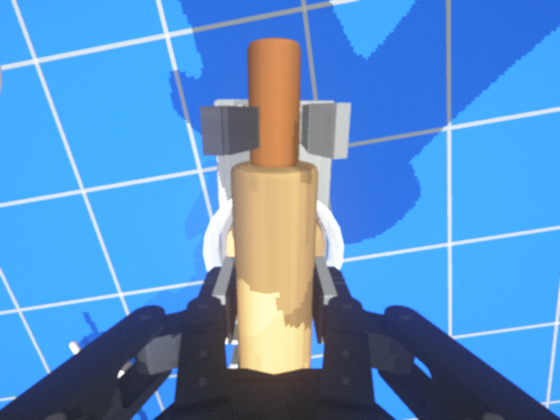

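View pics/c16.png

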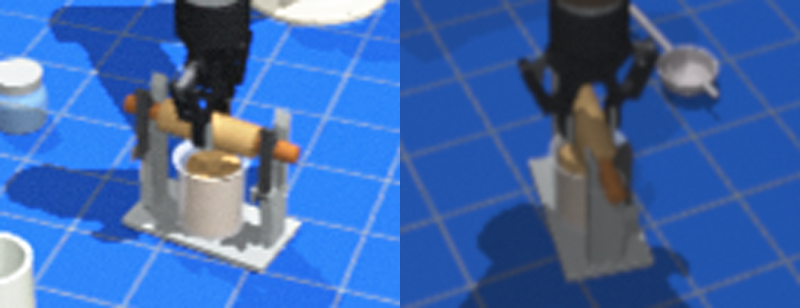

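Call:
{"method": "play_rows", "body": {
  "motion": [0, 0, 0, -0.2, 0, 0, 0, 0, 0, 0, -0.3, 0, 0, 0, 0, 0, 0, -0.3, 0, 0, 0]
}}

```text
clock: 25.38
position: [545.2, 40.4, 113.9]
ee_rot: [-0.645, 0.764, -0.001, 0.001]
contact_force: [-10.5, 1.3, 25.4]
gripper_width: 34.3
```

Call:
{"method": "play_rows", "body": {
  "motion": [0, 0, 0, 0.4, 0, 0, 0, 0, 0, 0, 0.5, 0, 0, 0, 0, 0, 0, 0.5, 0, 0, 0]
}}

```text
clock: 25.75
position: [545.2, 40.6, 114.1]
ee_rot: [-0.644, 0.765, -0.0, 0.001]
contact_force: [-1.3, 0.6, 4.6]
gripper_width: 34.2
```

```bash
cat >> h.py <<'E'
def jaws(s):
    w=cloud(s); a=np.radians(-9.85); Rm=np.array([[np.cos(a),-np.sin(a)],[np.sin(a),np.cos(a)]])
    L=(w[...,:2]-[545.5,41])@Rm; H=np.hypot(L[...,0],L[...,1])<110
    hsv=cv2.cvtColor(s['im'],cv2.COLOR_RGB2HSV).astype(int); gray=hsv[...,1]<70
    for sg in (-1,1):
        m=H&(abs(w[...,2]-160)<4)&gray&(sg*L[...,1]>62)&(sg*L[...,1]<82)
        q=np.sort(L[m][:,0])
        if len(q)>8:
            i=np.diff(q).argmax(); print('fork',sg,len(q),q[[0,i,i+1,-1]].round(1))
        m=(hsv[...,0]<25)&(hsv[...,1]>70)&H&(sg*L[...,1]>82)&(w[...,2]>115)
        if m.sum()>20: print(' handle',m.sum(),np.percentile(L[m],[1,99],axis=0).round(1),'ztop',np.percentile(w[m][:,2],97).round(1))
    m=(hsv[...,0]<32)&(hsv[...,1]>50)&H&(abs(L[...,1])<54)&(w[...,2]>130)
    if m.sum()>20: print(' barrel',np.percentile(L[m],[1,99],axis=0).round(1),'ztop',np.percentile(w[m][:,2],97).round(1))
E
python3 - <<'E'
from h import *
st=arm.read_state();print(st['position'],st['contact_force'])
jaws(ld('wr15'));jaws(ld('wr16')); jaws(snap('wrist','wr17'))
E
```

```text
[545.24772352  40.57437956 114.13206497] [-1.34587206  0.60838858  4.55388182]
fork -1 1078 [-22.4 -14.1  13.2  21.2]
 handle 2822 [[  -7.6 -100.2]
 [  10.5  -82.2]] ztop 197.3
fork 1 16 [-22.1 -21.7 -21.5 -21.1]
 barrel [[-15.5 -53.4]
 [ 17.5  33.9]] ztop 205.5
fork -1 3225 [-22.3 -13.5  10.4  21. ]
 handle 2902 [[  -8.8 -100.7]
 [   9.3  -82.1]] ztop 138.8
 barrel [[-17.  -53.3]
 [ 16.8  33.5]] ztop 189.9
fork -1 3217 [-22.4 -13.6  10.3  21.1]
 handle 2862 [[  -8.7 -100.4]
 [   9.5  -82.2]] ztop 138.8
 barrel [[-16.8 -53.4]
 [ 16.9  33.8]] ztop 190.1
```

The right jaw is back at its closed position (outer edge 21.1 mm, as before). The handle sits on the floor of the slot and the force rises stiffly. Releasing.

Call:
{"method": "play_rows", "body": {
  "motion": [20, 0, 0, 0.1, 0, 0, 0, 60, 0, 0, 0.1, 0, 0, 0, 100, 0, 0, 0.1, 0, 0, 0, 100, 0, 0, 0.1, 0, 0, 0, 100, 0, 0, 0.1, 0, 0, 0]
}}

```text
clock: 26.42
position: [544.5, 40.4, 114.8]
ee_rot: [-0.644, 0.765, -0.0, -0.0]
contact_force: [-0.7, 0.4, 0.3]
gripper_width: 85.3
```

Call:
{"method": "play_rows", "body": {
  "motion": [100, 0, 0, 4, 0, 0, 0, 100, 0, 0, 10, 0, 0, 0, 100, -4, -2, 15, 0, 0, 0, 100, -8, -4, 18, 0, 0, 0, 100, -8, -4, 18, 0, 0, 0]
}}

```text
clock: 27.05
position: [463.6, -0.5, 298.7]
ee_rot: [-0.644, 0.765, -0.002, 0.004]
contact_force: [0.4, -0.5, -0.6]
gripper_width: 85.3
```

Run:
```python
from h import *
st=arm.read_state();print(st['clock'],st['position'],st['contact_force'],st['gripper_width'],st['joint_vel'].round(2))
s=snap('wrist','wr18'); jaws(s)
s2=snap('scene','sc18');s3=snap('side','sd18')
A=cv2.imread('pics/sc18.png')[170:270,220:350];B=cv2.imread('pics/sd18.png')[160:260,210:340]
cv2.imwrite('pics/c18.png',np.hstack([cv2.resize(x,(400*130//130,308),interpolation=cv2.INTER_CUBIC) for x in(A,B)]))
```

```text
27.05 [ 4.63640960e+02 -4.51324360e-01  2.98742206e+02] [ 0.41489596 -0.48275446 -0.60949713] 85.26043826874064 [ 0.01  0.09 -0.01 -0.02  0.04 -0.  ]
fork -1 326 [-22.7 -14.8   9.7  21.1]
 handle 388 [[ -10.5 -101.1]
 [   7.   -82.2]] ztop 138.9
fork 1 230 [-22.2 -15.1  10.3  20.6]
 handle 125 [[-8.1 82. ]
 [ 6.  95.3]] ztop 138.8
 barrel [[-19.  -53. ]
 [ 13.4  50.5]] ztop 146.7
```

View pics/wr18.png

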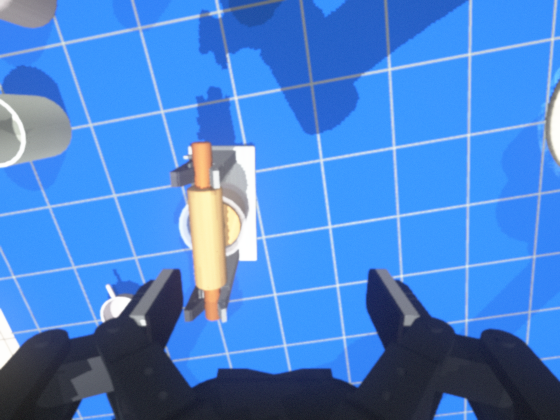

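View pics/c18.png

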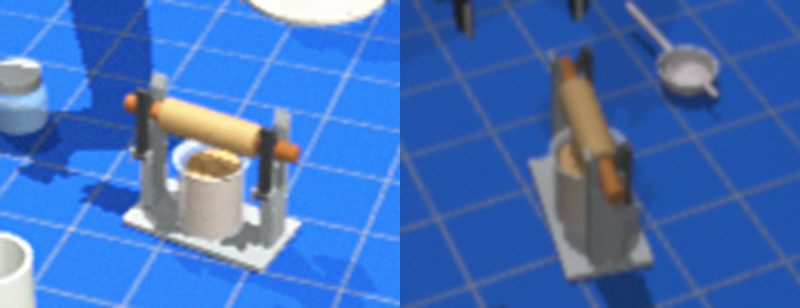

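Run:
```python
from h import *
a=ld('scene0')['im'].astype(int);b=ld('sc18')['im'].astype(int)
for n,(u,v) in dict(jarA=(226,200),jarB=(203,221),tin=(181,246),mug=(217,264),str=(313,286)).items():
    print(n,abs(a-b)[v-12:v+12,u-12:u+12].mean().round(1))
print(arm.read_state()['joint_vel'].round(3)); arm.job_done(); print(arm.read_state()['clock'])
```

```text
jarA 20.3
jarB 4.6
tin 1.3
mug 1.4
str 2.3
[ 0.005  0.033 -0.003  0.001 -0.002  0.001]
the job is handed in; nothing more can be done
the job is handed in; nothing more can be done
```

Run:
```python
from h import *
A=cv2.imread('pics/scene0.png')[180:240,180:250];B=cv2.imread('pics/sc18.png')[180:240,180:250]
cv2.imwrite('pics/cj.png',cv2.resize(np.hstack([A,B]),None,fx=5,fy=5,interpolation=cv2.INTER_CUBIC))
```

```text
(no output)
```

View pics/cj.png

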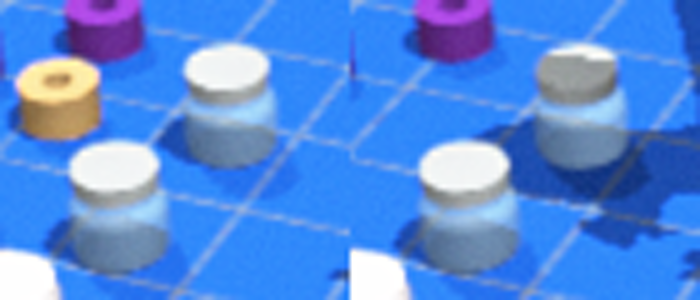

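I dropped both orange rings into the tube, pressed the nearer rolling pin down past the jaws into the forks, moved the arm clear and handed the job in at about 27 s. The hand-in gives no verdict, so the result rests on my own checks.

**Rings:** Before the pin went in, the upper ring's top face measured 83 mm above the ledge (82 expected), level and centred under the rim. The second ring touched the flare with about 7 N on the way in; I moved it 1.5 mm and it went in freely.

**Pin:** Both handle tops measured about 138.8 mm. Heights elsewhere read about 1 mm high, so this fits the expected 137 mm. Both jaws' outer edges were at their closed position, and the pin's measured sideways offset was about 2–3 mm, partly from the slanted view (5 mm allowed). Pressing on the slot floor reached 25 N.

**Other things:** The jars, mug, tin and strainer looked unmoved in before-and-after pictures. One jar showed a difference, but a crop showed it was only the arm's shadow on its lid.

**Disagreements:** Stand yaw came out at −9.9° from its edges and −8.4° to −9° from the fork points; I used about −9.8°. The gripper read 57–58 mm on the 60 mm rings and 34 mm on the 36 mm pin, but the grasps held.

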